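# Bring the sine bar under the indicator

### The job

Take the short sine bar out of its wooden crib and set it down on the little surface plate, then take it again across its sides and lower it, rollers down, into the nest on the sliding carriage. Then slide the carriage along its bed by its black grip until the nest's centre stands right under the indicator stem, within 4 mm along the slide, and let go. Do not drop the bar, push on the indicator bracket or disturb the ring gauge, wobble centre, indicator back or V-block.

Things in the scene. Friction and masses are not known exactly. Their poses are not given: they have to be found in the camera images.
- sine_bar: the sine bar: green-painted block with bright ground top, 64 mm long (x), 40 wide (y), 42 high (z), about 0.5 kg, on two steel rollers lying along y under x = +-22 mm (the green body begins 10 mm above the underside). Origin: centre of its underside (roller bottoms), z up; the same turned half round. Starts in the crib
- crib: fixed wooden crib holding the bar, x along the bar's x. Floor 84 x 84 x 8 mm; two cheeks 64 mm long along x, 12 thick, inner faces at y = +-23 mm, tops 54 mm above the bench (4 above the bar's top) cover the bar's sides: only its ends are free to grip. Origin: underside centre, on the bench
- plate_top (a point): centre of the top face of the fixed dark iron surface plate, 120 x 120 mm, top 20 mm above the bench, z up: the bar is put down here to be taken the other way
- nest (a point): centre of the nest floor on the sliding carriage, 36 mm above the bench; y along the slide, z up. The bar's length goes along x. End cheeks (inner faces x = +-34.5 mm, 10 thick, rounded tops 46 above the floor) leave no room for fingers at the bar's ends; at the sides only low lips (inner faces y = +-22 mm, 6 thick, 8 high, rounded). Carriage plate: 90 mm along y
- grip (a point): top centre of the carriage's black upright grip, 80 mm above the bench: 14 mm thick along y (the slide), 30 mm along x, 38 mm tall above its foot; it stands 90 mm from the nest centre, on the -x side (towards the robot). Same axes as the nest
- carriage (a joint): position of the carriage along its bed, m: 0 at the right end stop (-y), growing to 0.22 as it slides to the bed's +y. About 3 N moves it and it stays where it is left
- index (a point): lower tip of the indicator stem on the fixed bracket, axes as the bed's, y along the slide; 84 mm above the bench, 6 over the seated bar. Its 16 mm wide arm (113 to 129 mm high, round black indicator on its end up to 174) overhangs the carriage path from the pillar at x = +95 to x = -10 mm. Target: nest centre's y equals this point's y
- bracket: the fixed indicator bracket (pillar, arm, indicator); origin under its foot on the bed, 18 mm above the bench, 95 mm in x beyond the index point
- ring_gauge: bystander: knurled steel ring, 70 mm across, 22 mm high, loose; origin underside centre
- wobble_centre: bystander: brass turned centre standing up, 32 mm across, 78 mm tall, loose; origin underside centre
- indicator_back: bystander: black bakelite disc 58 mm across with a lug, 24 mm high, loose; origin underside centre
- v_block: bystander: dark steel V-block 50 x 70 x 41 mm, loose; origin underside centre

How it is judged:
On the way, in this order (a step that is already met when the one before it is completed fails the run):
1. the sine bar stands on the surface plate, rollers down, its centre within 50 mm of the plate's centre, let go and still (z of sine_bar in the frame of plate_top between -0.003 and 0.003 m and horizontal distance between sine_bar and plate_top below 0.05 m and angle between sine_bar's own z axis and vertical below 0.05 rad and contact force between each of the fingers, the arm and sine_bar below 0.05 N and linear speed of sine_bar below 0.02 m/s), for 0.2 s.
2. the sine bar is down on the floor of the carriage nest, rollers down, let go and still, while the carriage still stands at least 40 mm short of the indicator (z of sine_bar in the frame of nest between -0.003 and 0.0025 m and x of sine_bar in the frame of nest between -0.0045 and 0.0045 m and y of sine_bar in the frame of nest between -0.004 and 0.004 m and angle between the x axis of sine_bar and the x axis of nest, either way round below 0.12 rad and angle between sine_bar's own z axis and vertical below 0.05 rad and contact force between each of the fingers, the arm and sine_bar below 0.05 N and linear speed of sine_bar below 0.02 m/s and y of nest in the frame of index below -0.04 m), for 0.2 s.
At the end, for the whole second after the job is handed in: The carriage rests with its nest centre within 4 mm (along the slide) of the indicator stem, the sine bar still seated on the nest floor between cheeks and lips (underside within 2.5 mm of the nest floor), everything still and the robot touching nothing (z of sine_bar in the frame of nest between -0.003 and 0.0025 m and x of sine_bar in the frame of nest between -0.0045 and 0.0045 m and y of sine_bar in the frame of nest between -0.004 and 0.004 m and angle between the x axis of sine_bar and the x axis of nest, either way round below 0.12 rad and angle between sine_bar's own z axis and vertical below 0.05 rad and contact force between each of the fingers, the arm and sine_bar below 0.05 N and linear speed of sine_bar below 0.02 m/s and y of nest in the frame of index between -0.004 and 0.004 m and velocity of joint carriage between -0.005 and 0.005 m/s).
It fails at once if the sine bar dropped (a fall of more than about 12 mm) or flung, at the nest or the plate: faster than 0.5 m/s within 50 mm sideways and 60 mm above of either's centre ((horizontal distance between sine_bar and nest below 0.05 m and z of sine_bar in the frame of nest below 0.06 m and linear speed of sine_bar above 0.5 m/s) or (horizontal distance between sine_bar and plate_top below 0.05 m and z of sine_bar in the frame of plate_top below 0.06 m and linear speed of sine_bar above 0.5 m/s)).
It fails at once if the robot or the sine bar presses on the indicator bracket with more than 10 N (contact force between any of the fingers, the arm and bracket above 10 N or contact force between sine_bar and bracket above 10 N).
It fails at once if the ring gauge, wobble centre, indicator back or V-block moved more than 20 mm (distance of any of ring_gauge, wobble_centre, indicator_back, v_block from where it was at the start of the episode above 0.02 m).
It also fails if it takes over 72 s, if anything falls off the work surface, if the arm or the gripper's body presses on something with over 40 N, if the wrist force passes 120 N, or if a joint passes its speed limit or range.

### The arm

A 7-joint arm with a two-finger parallel gripper is mounted at the origin on the work surface. World frame = base frame: x ahead of the robot, y to its left, z up, the work surface at z = 0. Lengths are in m, angles in rad, forces in N, time in s.
With the tool pointing down it reaches from about 0.4 to 0.875 m from the base axis. Payload 19.3 kg.
Tool frame: the origin (TCP) lies at the very end of the fingers, on their centre line; the grasp point (between the pads) lies 19 mm behind it (arm.grip_depth is the z of the grasp point in the tool frame, in m); z points along the fingers, y is the direction in which the jaws open and shut (so a half turn about z gives the same grasp; the last joint's range is limited). The gripper opens to 85 mm and grips with 20 to 120 N. Pads are 22 mm wide; open, the fingers measure 114 mm over their backs; the gripper's body (76 mm by 85 mm) begins 54 mm behind the grasp point. The pads swing forward as they close: fully open they stand 13 mm farther back than shut.
Start: joints at [1.175, 0.521, -0.036, 1.599, 0.021, 1.021, -0.113], TCP at [0.2, -0.592, 0.231] pointing down, gripper open.
Joint ranges: [-2.91, 2.91], [-0.3, 2.13], [-1.5, 1.42], [0.17, 2.43], [-1.26, 4.41], [0.16, 1.93], [-2.52, 2.52]. Speed limits (rad/s): [1.89, 1.89, 2.39, 2.39, 3.01, 3.01, 3.01].

### API

Orientations are given as a rotation vector (axis times angle).
In Python, from bench import arm gives the robot as it stands.
- The arm moves only by the tool carry_out, never from a script. Its argument "series" is a list of rows, each a list of 4 numbers: the shift along the tool's x, y, z in cm, then the turn about the tool's z in rad. In form: [[dx, dy, dz, spin], ...]. A call has exactly 8 rows; each row is the pose to reach, as a shift and turn from the pose commanded when the call began, along the tool's axes at that moment; what a row does not reach only later rows make up. A row lasts 1/12 s, in which the tool goes at most 41.7 mm and 7.16 degrees, less where a joint would pass 70% of its speed; a pose out of reach is approached as far as the arm can. A call with a gripper value outside its range is refused whole. "gripper" is the opening, from 0 (shut) to 1 (fully open), set as the call begins (left out, the last holds). The fingers move at their own pace and stop on an object; the grip force is fixed at half the most. Time passes only in rows, so rows that repeat a pose let the fingers close, or fill a call up. It gives the time, the measured TCP pose, the force and the opening at its end, in the units of the state.
- arm.state(): the state, without advancing time (a new reading comes with each control period).
- arm.camera(name): name is "side" or "top" or "wrist"; returns a dict with "img" (420x560x3 uint8, red, green, blue), "K" (3x3 intrinsics, pixels), "k1" (the pictures are not rectified: a ray, as slopes to the right and down, at radius r is drawn at 1 + k1 r^2 times it, then the intrinsics apply), "rvec" (rotation vector, rad) and "tvec" (3), from world to camera coordinates, as OpenCV has them. Camera axes: x right, y down, z forward; pixel columns grow to the right and rows downward; lengths in m; the calibration is good to about 2 mm. A picture is of the moment at which its call begins. There is no depth.
- arm.hand_in(): hands the job in, once; it reports no verdict.
The state is a dict: "time_s": time; "joint_pos": joint angles; "qvel": joint speeds; "effort": joint torques, N m; "position": TCP position; "ee_rot": TCP orientation; "force": force on the tool from outside, world axes, zero at the start; "torque": the same for the moment, N m; "opening": finger opening in m.
Only numpy, scipy, OpenCV 4.12 (cv2) and the standard library are available. Lean on these libraries where they do the work, as an engineer would, in place of code of your own. Each camera call takes 0.05 s, during which the arm holds its last target.

## Working session

There is one attempt and no reset: what is moved stays moved. The work goes in short steps, Python scripts to look and compute and a tool call to move; the robot and the scene stay as the last step left them, time stands still between calls to the robot, and variables do not carry over. Pictures are saved under pics/ and viewed, and the job is handed in when it is done.

Besides the shell and the picture viewer there is one more tool, called after ">>>" by a JSON object that holds its "name" and its "arguments". carry_out: Moves the arm, as the interface text tells. Its arguments: {"type":"object","properties":{"series":{"type":"array","items":{"type":"array","items":{"type":"number"}}},"gripper":{"type":"number"}},"required":["series"]}

```bash
mkdir -p pics; ls; cat > h.py <<'E'
import numpy as np, cv2
from bench import arm
def save(c,n):
    cv2.imwrite(f'pics/{n}.png',c['img'][:,:,::-1])
def ray(c,u,v):
    K=np.array(c['K']);x=(u-K[0,2])/K[0,0];y=(v-K[1,2])/K[1,1]
    rd=np.hypot(x,y);r=rd
    for _ in range(30): r=rd/(1+c['k1']*r*r)
    s=r/rd if rd>0 else 1
    R=cv2.Rodrigues(np.array(c['rvec'],float))[0];t=np.array(c['tvec'],float).ravel()
    return -R.T@t, R.T@np.array([x*s,y*s,1])
def onz(c,u,v,z):
    o,d=ray(c,u,v); return o+d*(z-o[2])/d[2]
def proj(c,P):
    R=cv2.Rodrigues(np.array(c['rvec'],float))[0];t=np.array(c['tvec'],float).ravel()
    p=R@np.array(P,float)+t;x,y=p[:2]/p[2];f=1+c['k1']*(x*x+y*y);K=np.array(c['K'])
    return np.array([K[0,0]*x*f+K[0,2],K[1,1]*y*f+K[1,2]])
E
python3 - <<'E'
from h import *
import pickle
C={}
for n in ['side','top','wrist']:
    c=arm.camera(n);save(c,n+'0');C[n]=c
pickle.dump(C,open('c0.pkl','wb'))
s=arm.state();print(s)
for n in C: print(n,C[n]['K'],C[n]['k1'],ray(C[n],280,210))
E
```

```text
pics
{'time_s': 0.15, 'joint_pos': array([ 1.17481025,  0.52185384, -0.03632875,  1.59983198,  0.02119089,
        1.02106913, -0.11279306]), 'qvel': array([-4.55096635e-04, -2.70171965e-03, -1.81099387e-05, -2.28662331e-03,
        1.71948346e-04,  4.98663567e-04,  2.06813410e-03]), 'effort': array([ 5.32778758e-04, -9.27392292e+01,  1.97983257e+00, -3.70051754e+01,
        1.79100089e-02,  6.52866700e-03,  3.15540490e-05]), 'position': array([ 0.19994086, -0.59192303,  0.23088856]), 'ee_rot': array([-3.09925768e+00, -5.09345027e-01,  2.61430422e-04]), 'force': array([-0.14936472,  0.42541733,  0.10524785]), 'torque': array([ 0.00222682, -0.01617242,  0.01553561]), 'opening': 0.08510955541826237}
side [[506.08127917   0.         284.26700446]
 [  0.         506.08127917 201.82537004]
 [  0.           0.           1.        ]] -0.11878965230517848 (array([0.47117717, 0.90508047, 0.63414616]), array([ 0.07430144, -0.84455855, -0.53059606]))
top [[425.47210772   0.         284.22414626]
 [  0.         425.47210772 211.00439946]
 [  0.           0.           1.        ]] -0.0660981006966745 (array([0.4687619 , 0.03883984, 0.90795695]), array([ 0.12190717, -0.02477467, -0.99228474]))
wrist [[292.3180338    0.         277.58456629]
 [  0.         292.3180338  207.70130678]
 [  0.           0.           1.        ]] 0.005088272997925517 (array([ 0.26288515, -0.57143723,  0.37386441]), array([-0.25228139, -0.09236642, -0.96330299]))
```

View pics/top0.png

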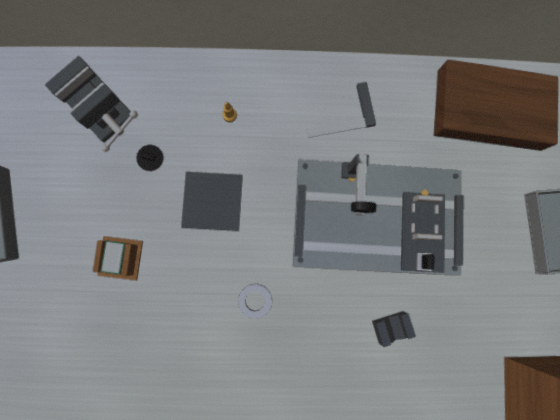

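View pics/side0.png

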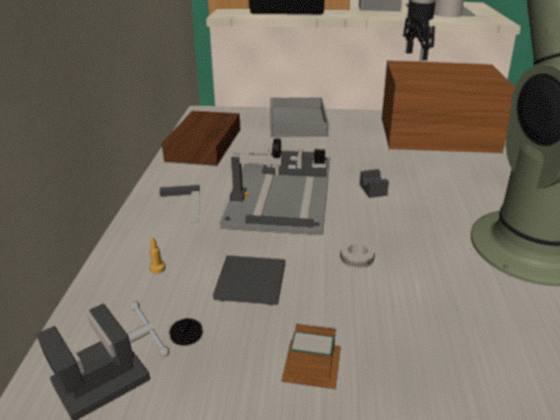

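View pics/wrist0.png

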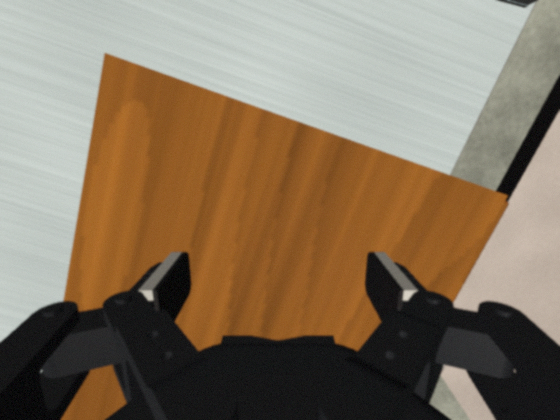

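```bash
python3 - <<'E'
from h import *
import pickle
C=pickle.load(open('c0.pkl','rb'));t=C['top']
im=t['img'][:,:,::-1]
a=cv2.resize(im[225:290,85:155],(700,650),interpolation=cv2.INTER_CUBIC);cv2.imwrite('pics/crib_t.png',a[:600])
a=cv2.resize(im[150:280,285:475],(760,520),interpolation=cv2.INTER_CUBIC);cv2.imwrite('pics/bed_t.png',a)
for n,u,v,z in [('plate',212,201,.02),('crib',118,258,0.05),('ring',256,300,.01),('brass',229,112,0.02),('disc',150,158,.02),('vb',394,329,.03),('nest',428,217,.05),('tr',57,90,.05)]:
    print(n,onz(t,u,v,z).round(3))
E
```

```text
plate [0.594 0.16  0.02 ]
crib [0.472 0.34  0.05 ]
ring [0.39  0.064 0.01 ]
brass [0.789 0.13  0.02 ]
disc [0.684 0.295 0.02 ]
vb [ 0.335 -0.22   0.03 ]
nest [ 0.565 -0.289  0.05 ]
tr [0.822 0.494 0.05 ]
```

View pics/crib_t.png

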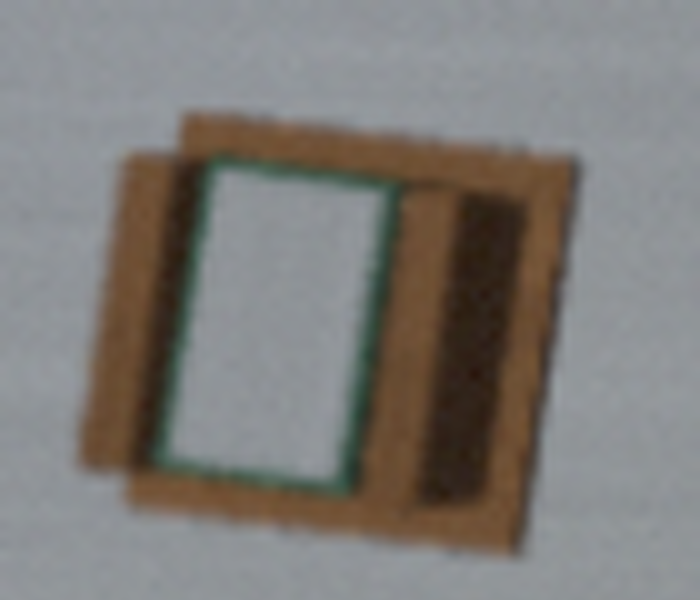

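View pics/bed_t.png

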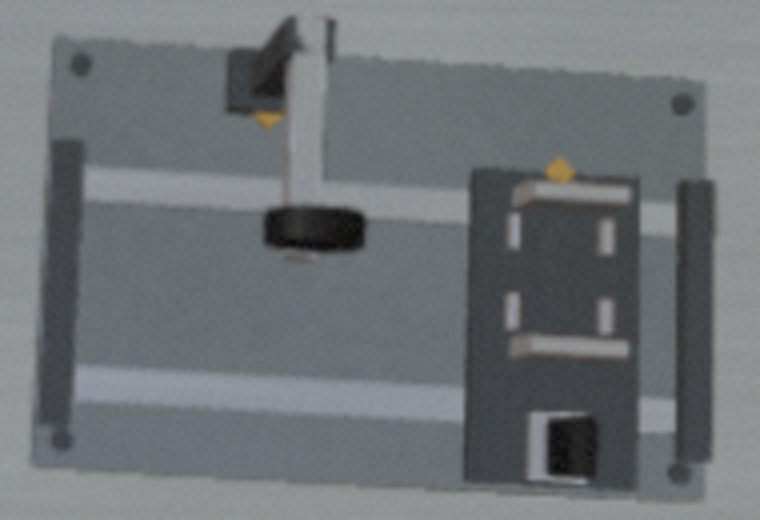

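```bash
python3 - <<'E'
from h import *
import pickle
C=pickle.load(open('c0.pkl','rb'));t=C['top']
im=t['img'].astype(int)
sub=im[225:290,85:155];m=((sub[:,:,1]>sub[:,:,0]+8)&(sub[:,:,1]>=sub[:,:,2])).astype(np.uint8)
up=cv2.resize(t['img'][225:290,85:155],(700,650),interpolation=cv2.INTER_CUBIC).astype(int)
m=((up[:,:,1]>up[:,:,0]+10)).astype(np.uint8)
m=cv2.morphologyEx(m,cv2.MORPH_OPEN,np.ones((5,5)))
cs=max(cv2.findContours(m,0,2)[0],key=cv2.contourArea)
b=cv2.boxPoints(cv2.minAreaRect(cv2.convexHull(cs)));print(b)
def W(p,z): return onz(t,85+p[0]/10-.45,225+p[1]/10-.45,z)
for B in (b,np.array([(203,155),(400,182),(355,495),(155,468)])):
    P=np.array([W(p,.05) for p in B]);print(P.round(4),P.mean(0))
    for i in range(4):
        d=P[(i+1)%4]-P[i];print(np.linalg.norm(d[:2]),np.degrees(np.arctan2(d[1],d[0])))
# crib floor corners at z=.008
for p in [(577,155),(520,553)]: print('floor',W(p,.008))
# cheeks tops
def X(p,z): return onz(t,285+p[0]/4-.375,150+p[1]/4-.375,z)
for n,p,z in [('plate TL',(470,170),.036),('plateTR',(640,178),.036),('BL',(464,481),.036),('BR',(634,488),.036),
 ('chk top L',(535,183),.08),('chk top R',(631,187),.08),('chk bot L',(530,337),.08),('bot R',(630,345),.08),
 ('grip tl',(550,418),.08),('tr',(597,420),.08),('bl',(547,475),.08),('br',(595,478),.08),
 ('lip',(514,213),.044),('lip',(606,221),.044),('lip',(512,328),.044),('lip',(606,334),.044),
 ('rail',(85,170),.018),('rail',(465,190),.018),('bedTL',(55,37),.018),('bedTR',(705,83),.018),('bedBL',(35,465),.018),('bedBR',(700,500),.018),
 ('yel1',(267,113),.018),('yel2',(560,170),.036),('arm l',(290,180),.129),('arm r',(325,180),.129),('armend far l',(298,18),.129),('far r',(333,18),.129),('stem',(300,258),.1),('plateA',(0,0),0)]:
    print(n,X(p,z).round(4))
E
python3 - <<'E'
import sys;sys.path.insert(0,'.')
import cv2,pickle
C=pickle.load(open('c0.pkl','rb'))
im=C['side']['img'][:,:,::-1]
cv2.imwrite('pics/bed_s.png',cv2.resize(im[130:235,215:340],(750,600),interpolation=cv2.INTER_CUBIC)[:600])
E
```

```text
[[151.13089 464.2584 ]
 [206.54025 150.27182]
 [404.77853 185.25504]
 [349.36917 499.2416 ]]
[[0.4451 0.3755 0.05  ]
 [0.5079 0.368  0.05  ]
 [0.5017 0.3275 0.05  ]
 [0.4391 0.3353 0.05  ]] [0.47346318 0.35155985 0.05      ]
0.06325887747295955 -6.861091681487244
0.04098388975711454 -98.75698634261725
0.06313817392031792 172.87111711170004
0.04068509159995132 81.4001264183569
[[0.507  0.3686 0.05  ]
 [0.5023 0.3285 0.05  ]
 [0.4399 0.3342 0.05  ]
 [0.4444 0.3747 0.05  ]] [0.473415   0.35149826 0.05      ]
0.040435236090293085 -96.59377323607393
0.0626868985689254 174.73705786886939
0.04074062308149614 83.66002044427803
0.06286098784933317 -5.544674667242768
floor [0.51036511 0.30550719 0.008     ]
floor [0.42720169 0.31345173 0.008     ]
plate TL [ 0.6185 -0.24    0.036 ]
plateTR [ 0.6162 -0.3324  0.036 ]
BL [ 0.4559 -0.2339  0.036 ]
BR [ 0.4529 -0.3243  0.036 ]
chk top L [ 0.6051 -0.2591  0.08  ]
chk top R [ 0.6041 -0.3088  0.08  ]
chk bot L [ 0.5277 -0.2547  0.08  ]
bot R [ 0.5244 -0.3058  0.08  ]
grip tl [ 0.4877 -0.264   0.08  ]
tr [ 0.487  -0.2879  0.08  ]
bl [ 0.4598 -0.2619  0.08  ]
br [ 0.4585 -0.2862  0.08  ]
lip [ 0.5949 -0.2604  0.044 ]
lip [ 0.5917 -0.3097  0.044 ]
lip [ 0.5348 -0.258   0.044 ]
lip [ 0.5324 -0.308   0.044 ]
rail [ 0.6173 -0.0378  0.018 ]
rail [ 0.6107 -0.2427  0.018 ]
bedTL [ 0.6893 -0.0211  0.018 ]
bedTR [ 0.6729 -0.3788  0.018 ]
bedBL [ 0.4615 -0.0129  0.018 ]
bedBR [ 0.4464 -0.368   0.018 ]
yel1 [ 0.6503 -0.1355  0.018 ]
yel2 [ 0.6196 -0.2887  0.036 ]
arm l [ 0.596  -0.1244  0.129 ]
arm r [ 0.5964 -0.1409  0.129 ]
armend far l [ 0.6738 -0.1289  0.129 ]
far r [ 0.6742 -0.1457  0.129 ]
stem [ 0.5628 -0.135   0.1   ]
plateA [0.7138 0.008  0.    ]
```

View pics/bed_s.png

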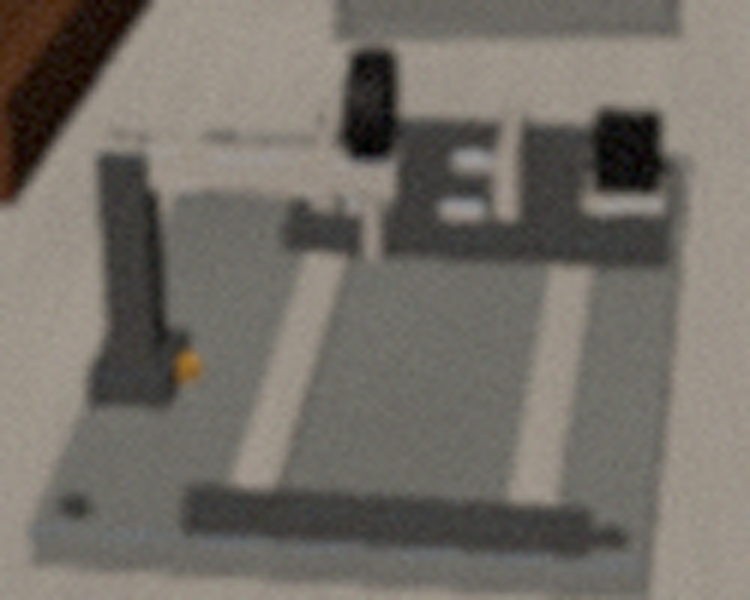

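```bash
cat >> h.py <<'E'
def plan(x,y,z,ydeg=None):
    """delta in tool axes (cm), spin (rad) to reach world x,y,z with tool y axis at ydeg (mod 180)"""
    s=arm.state();R=cv2.Rodrigues(s['ee_rot'])[0]
    d=R.T@(np.array([x,y,z])-s['position'])*100
    cur=np.degrees(np.arctan2(R[1,1],R[0,1]))
    # spin about tool z (down) by a -> yaw changes by -a
    sp=None
    if ydeg is not None:
        e=(ydeg-cur+90)%180-90; sp=np.radians(-e)
    print('t',round(s['time_s'],2),'pos',s['position'].round(4),'tooly',round(cur,2),'delta cm',d.round(2),'spin',sp,'(+-pi)', 'q',s['joint_pos'].round(2),'open',round(s['opening'],4),'F',s['force'].round(1),'zax',R[:,2].round(4))
E
python3 - <<'E'
from h import *
plan(.62,-.2,.28,0); plan(.4734,.3515,.12,-6)
E
```

```text
t 0.15 pos [ 0.1999 -0.5919  0.2309] tooly -71.33 delta cm [ 52.34 -23.69  -4.89] spin -1.2450200758490246 (+-pi) q [ 1.17  0.52 -0.04  1.6   0.02  1.02 -0.11] open 0.0851 F [-0.1  0.4  0.1] zax [-3.e-04  7.e-04 -1.e+00]
t 0.15 pos [ 0.1999 -0.5919  0.2309] tooly -71.33 delta cm [ 56.1  -80.62  11.15] spin -1.140300320729365 (+-pi) q [ 1.17  0.52 -0.04  1.6   0.02  1.02 -0.11] open 0.0851 F [-0.1  0.4  0.1] zax [-3.e-04  7.e-04 -1.e+00]
```

>>> {"name": "carry_out", "arguments": {"series": [[2, -1, -1, -0.08], [5.5, -2.5, -2, -0.16], [9, -4, -3, -0.24], [12.5, -5.5, -4, -0.32], [16, -7.2, -5, -0.4], [19.5, -8.8, -5, -0.48], [23, -10.4, -5, -0.55], [26.5, -12, -5, -0.62]], "gripper": 1}}

```text
time_s: 0.82
position: [0.4137, -0.3921, 0.2815]
ee_rot: [2.794, 1.436, -0.0]
force: [0.3, -0.3, -0.9]
opening: 0.0853
```

```bash
python3 - <<'E'
from h import *
plan(.62,-.2,.28,-2.4);plan(.56,.2,.28,-6); plan(.4734,.3515,.12,-6)
E
```

```text
t 0.82 pos [ 0.4137 -0.3921  0.2815] tooly -35.62 delta cm [27.63  5.58  0.15] spin -0.5797208922721429 (+-pi) q [ 0.84  0.39 -0.26  1.68  0.11  1.08 -0.07] open 0.0853 F [ 0.3 -0.3 -0.9] zax [ 1.e-04 -2.e-04 -1.e+00]
t 0.82 pos [ 0.4137 -0.3921  0.2815] tooly -35.62 delta cm [ 56.66 -22.59   0.14] spin -0.5168890392003471 (+-pi) q [ 0.84  0.39 -0.26  1.68  0.11  1.08 -0.07] open 0.0853 F [ 0.3 -0.3 -0.9] zax [ 1.e-04 -2.e-04 -1.e+00]
t 0.82 pos [ 0.4137 -0.3921  0.2815] tooly -35.62 delta cm [ 63.93 -38.45  16.13] spin -0.5168890392003471 (+-pi) q [ 0.84  0.39 -0.26  1.68  0.11  1.08 -0.07] open 0.0853 F [ 0.3 -0.3 -0.9] zax [ 1.e-04 -2.e-04 -1.e+00]
```

```bash
python3 - <<'E'
from h import *
plan(.56,-.27,.27,-2.4)
E
```

```text
t 0.82 pos [ 0.4137 -0.3921  0.2815] tooly -35.62 delta cm [18.45  4.78  1.15] spin -0.5797208922721429 (+-pi) q [ 0.84  0.39 -0.26  1.68  0.11  1.08 -0.07] open 0.0853 F [ 0.3 -0.3 -0.9] zax [ 1.e-04 -2.e-04 -1.e+00]
```

>>> {"name": "carry_out", "arguments": {"series": [[2, 0.5, 0.2, -0.07], [5, 1.3, 0.4, -0.15], [8, 2.1, 0.6, -0.23], [11, 2.9, 0.8, -0.31], [14, 3.7, 1, -0.39], [16.5, 4.3, 1.1, -0.47], [18, 4.7, 1.1, -0.54], [18.4, 4.8, 1.1, -0.58]]}}

```text
time_s: 1.48
position: [0.5613, -0.2695, 0.2698]
ee_rot: [-2.262, -2.179, -0.002]
force: [0.3, 0.2, -0.0]
opening: 0.0853
```

```bash
python3 - <<'E'
from h import *
import pickle
c=arm.camera('wrist');save(c,'wn1');pickle.dump((c,arm.state()),open('wn1.pkl','wb'));print(arm.state()['qvel'].round(3))
plan(.62,.1,.27,-6)
E
```

```text
[ 0.023 -0.016  0.034  0.02  -0.013 -0.007 -0.074]
t 1.53 pos [ 0.5608 -0.2702  0.2697] tooly -2.09 delta cm [3.721e+01 4.570e+00 2.000e-02] spin 0.06826436496723272 (+-pi) q [ 0.63  0.51 -0.42  1.55  0.22  1.13  0.14] open 0.0855 F [-0.   0.9 -0.7] zax [-1.0e-04  1.4e-03 -1.0e+00]
```

View pics/wn1.png

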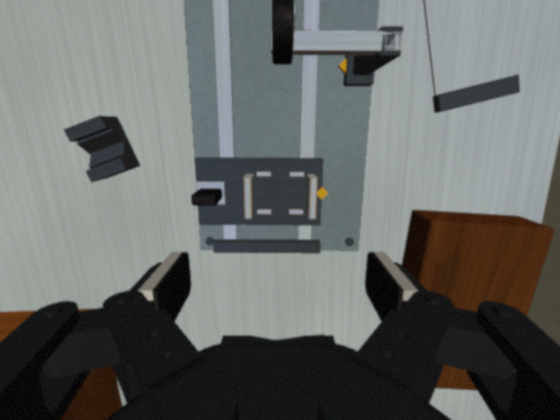

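```bash
python3 - <<'E'
from h import *
import pickle
c,s=pickle.load(open('wn1.pkl','rb'))
im=c['img'][:,:,::-1]
cv2.imwrite('pics/wn1c.png',cv2.resize(im[150:260,185:345],(800,550),interpolation=cv2.INTER_CUBIC))
cv2.imwrite('pics/wn1b.png',cv2.resize(im[0:100,255:415],(800,500),interpolation=cv2.INTER_CUBIC))
E
```

```text
(no output)
```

View pics/wn1c.png

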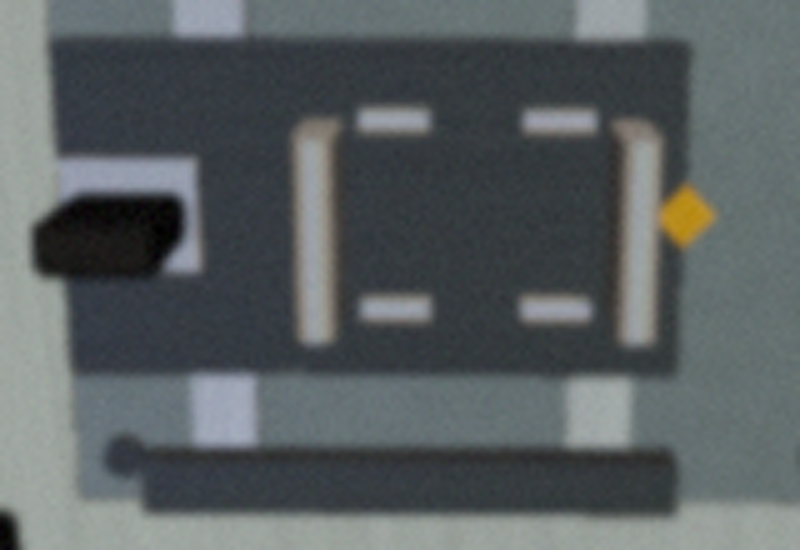

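View pics/wn1b.png

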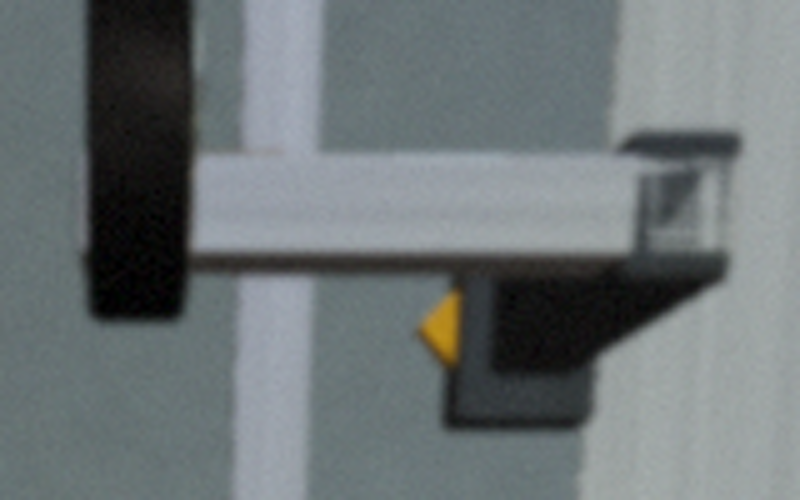

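```bash
python3 - <<'E'
from h import *
import pickle
c,s=pickle.load(open('wn1.pkl','rb'))
def X(p,z,o=(185,150)): return onz(c,o[0]+p[0]/5-.4,o[1]+p[1]/5-.4,z)
L=np.array([X(p,.044) for p in [(394,121),(560,121),(396,310),(556,310)]]);print(L.round(4),L.mean(0))
for p in [(50,40),(690,42),(75,372),(678,375)]: print('pl',X(p,.036).round(4))
Q=np.array([X(p,.036) for p in [(50,40),(690,42),(75,372),(678,375)]]);print(Q.mean(0))
for p in [(316,140),(316,345),(641,140),(638,345)]:print('chk',X(p,.081).round(4))
Ck=np.array([X(p,.081) for p in [(316,140),(316,345),(641,140),(638,345)]]);print(Ck.mean(0))
print('dia',X((687,217),.036))
for p in [(38,232),(38,275),(155,232),(155,275)]:print('grip',X(p,.08).round(4))
o=(255,0)
for n,p,z in [('arm a',(195,155),.129),('arm b',(195,253),.129),('a',(610,155),.129),('b',(610,253),.129),('dia tip',(418,332),.02),('dia',(455,332),.022),('pillar top',(730,143),.129),('pt',(725,265),.129),('disk',(90,318),.145)]:print(n,X(p,z,o).round(4))
E
```

```text
[[ 0.5441 -0.2581  0.044 ]
 [ 0.5862 -0.2597  0.044 ]
 [ 0.5422 -0.3078  0.044 ]
 [ 0.5841 -0.3094  0.044 ]] [ 0.56413731 -0.28375603  0.044     ]
pl [ 0.457  -0.2353  0.036 ]
pl [ 0.6202 -0.2419  0.036 ]
pl [ 0.4539 -0.3243  0.036 ]
pl [ 0.6172 -0.3312  0.036 ]
[ 0.53707746 -0.28316933  0.036     ]
chk [ 0.5281 -0.2564  0.081 ]
chk [ 0.525  -0.3054  0.081 ]
chk [ 0.6024 -0.2592  0.081 ]
chk [ 0.6014 -0.3082  0.081 ]
[ 0.56421001 -0.28232024  0.081     ]
dia [ 0.619547  -0.2874914  0.036    ]
grip [ 0.4618 -0.2758  0.08  ]
grip [ 0.4606 -0.2861  0.08  ]
grip [ 0.4891 -0.2768  0.08  ]
grip [ 0.4881 -0.2871  0.08  ]
arm a [ 0.581  -0.1227  0.129 ]
arm b [ 0.5807 -0.138   0.129 ]
a [ 0.6526 -0.1255  0.129 ]
b [ 0.6534 -0.1408  0.129 ]
dia tip [ 0.6414 -0.1321  0.02  ]
dia [ 0.65   -0.1328  0.022 ]
pillar top [ 0.6731 -0.1244  0.129 ]
pt [ 0.6737 -0.1435  0.129 ]
disk [ 0.5619 -0.1509  0.145 ]
```

>>> {"name": "carry_out", "arguments": {"series": [[2, 0.3, 0, 0.01], [6, 0.8, 0, 0.02], [10, 1.3, 0, 0.03], [14, 1.8, 0, 0.04], [18, 2.3, 0, 0.05], [22, 2.8, 0, 0.06], [26, 3.2, 0, 0.07], [30, 3.5, 0, 0.07]]}}

```text
time_s: 2.2
position: [0.6076, 0.0268, 0.2703]
ee_rot: [2.348, 2.087, -0.001]
force: [0.3, -0.5, -0.0]
opening: 0.0857
```

```bash
python3 - <<'E'
from h import *
plan(.48,.27,.25,-6)
E
```

```text
t 2.2 pos [0.6076 0.0268 0.2703] tooly -6.76 delta cm [ 22.65 -15.53   2.02] spin -0.013235649561618639 (+-pi) q [ 0.17  0.49 -0.46  1.58  0.23  1.12 -0.46] open 0.0857 F [ 0.3 -0.5 -0. ] zax [-1.e-04 -4.e-04 -1.e+00]
```

```bash
python3 - <<'E'
from h import *
plan(.4735,.345,.2,-6)
E
```

```text
t 2.2 pos [0.6076 0.0268 0.2703] tooly -6.76 delta cm [ 30.02 -17.06   7.02] spin -0.013235649561618639 (+-pi) q [ 0.17  0.49 -0.46  1.58  0.23  1.12 -0.46] open 0.0857 F [ 0.3 -0.5 -0. ] zax [-1.e-04 -4.e-04 -1.e+00]
```

>>> {"name": "carry_out", "arguments": {"series": [[2, -1.3, 0.2, -0.01], [6, -3.5, 0.5, -0.01], [10, -5.7, 1, -0.01], [14, -8, 1.5, -0.01], [17.5, -10.2, 2, -0.01], [20.5, -12.3, 2, -0.01], [22.5, -14.5, 2, -0.01], [24, -15.5, 2, -0.01]]}}

```text
time_s: 2.87
position: [0.4779, 0.2851, 0.2503]
ee_rot: [-2.331, -2.104, 0.0]
force: [-0.3, 0.4, 0.3]
opening: 0.0853
```

```bash
python3 - <<'E'
from h import *
plan(.4735,.345,.2,-6)
E
```

```text
t 2.87 pos [0.4779 0.2851 0.2503] tooly -5.87 delta cm [ 5.91 -1.05  5.04] spin 0.002303014020523076 (+-pi) q [-0.25  0.43 -0.54  1.74  0.25  1.04 -0.98] open 0.0853 F [-0.3  0.4  0.3] zax [-1.e-03  7.e-04 -1.e+00]
```

>>> {"name": "carry_out", "arguments": {"series": [[1, -0.2, 1, 0], [2.5, -0.4, 2, 0], [4, -0.6, 3, 0], [5, -0.8, 4, 0], [5.7, -1, 4.7, 0], [5.9, -1, 5, 0], [5.9, -1, 5, 0], [5.9, -1, 5, 0]]}}

```text
time_s: 3.53
position: [0.478, 0.3408, 0.2003]
ee_rot: [2.336, 2.101, -0.0]
force: [0.7, 0.0, 0.2]
opening: 0.0855
```

```bash
python3 - <<'E'
from h import *
import pickle
c=arm.camera('wrist');save(c,'wc1');pickle.dump((c,arm.state()),open('wc1.pkl','wb'))
plan(.4735,.3515,.016,-6)
E
```

```text
t 3.58 pos [0.4781 0.3408 0.2007] tooly -6.08 delta cm [ 1.01 -0.58 18.47] spin -0.001344657472022655 (+-pi) q [-0.36  0.54 -0.52  1.72  0.31  0.97 -1.1 ] open 0.0854 F [ 0.3 -0.5  1.1] zax [ 5.e-04 -1.e-04 -1.e+00]
```

View pics/wc1.png

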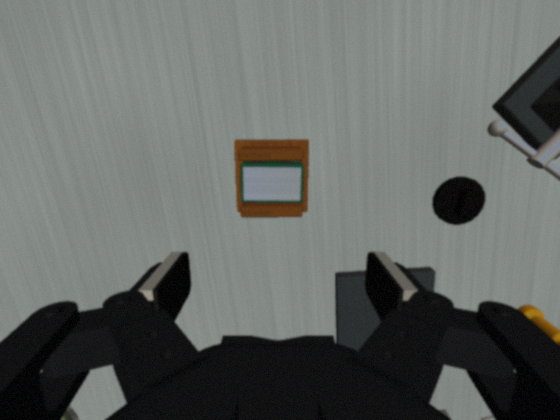

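```bash
python3 - <<'E'
from h import *
import pickle
c,s=pickle.load(open('wc1.pkl','rb'))
up=cv2.resize(c['img'][130:225,225:320],(760,760),interpolation=cv2.INTER_CUBIC)
cv2.imwrite('pics/wc1c.png',cv2.resize(up[:,:,::-1],(600,600)))
u=up.astype(int)
m=(u[:,:,1]>u[:,:,0]+3).astype(np.uint8)
m=cv2.morphologyEx(m,cv2.MORPH_OPEN,np.ones((5,5)))
m[:200]=0;m[620:]=0;m[:,:100]=0;m[:,650:]=0
cs=max(cv2.findContours(m,0,2)[0],key=cv2.contourArea)
b=cv2.boxPoints(cv2.minAreaRect(cv2.convexHull(cs)));print(b)
P=np.array([onz(c,225+p[0]/8-.44,130+p[1]/8-.44,.05) for p in b]);print(P.round(4),P.mean(0))
for i in range(4):
    d=P[(i+1)%4]-P[i];print(np.linalg.norm(d[:2]),np.degrees(np.arctan2(d[1],d[0])))
E
```

```text
[[123.42056 578.6652 ]
 [125.34073 248.39734]
 [629.32947 251.32751]
 [627.4093  581.5954 ]]
[[0.439  0.3374 0.05  ]
 [0.4451 0.3793 0.05  ]
 [0.5075 0.3723 0.05  ]
 [0.5037 0.3301 0.05  ]] [0.47379981 0.35478241 0.05      ]
0.042398747294727625 81.70433460943917
0.06276127866740683 -6.372797076725573
0.04239707373355909 -95.06919891804249
0.06514846914062727 173.61732834862917
```

View pics/wc1c.png

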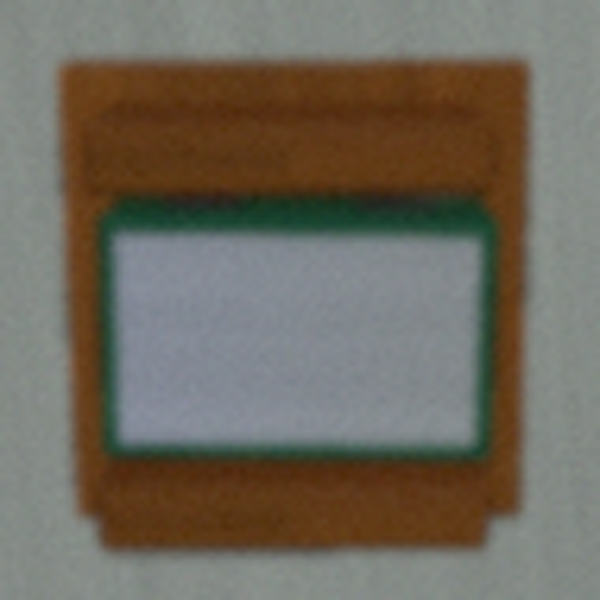

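>>> {"name": "carry_out", "arguments": {"series": [[0.3, -0.2, 1.5, 0], [0.8, -0.4, 4.5, 0], [1.1, -0.55, 7.5, 0], [1.1, -0.55, 10.5, 0], [1.1, -0.55, 13, 0], [1.1, -0.55, 13, 0], [1.1, -0.55, 13, 0], [1.1, -0.55, 13, 0]]}}

```text
time_s: 4.25
position: [0.4741, 0.3534, 0.0721]
ee_rot: [2.335, 2.101, 0.003]
force: [0.3, 0.6, 0.3]
opening: 0.0855
```

```bash
python3 - <<'E'
from h import *
import pickle
c=arm.camera('wrist');save(c,'wc2');pickle.dump((c,arm.state()),open('wc2.pkl','wb'))
plan(.4737,.3523,.017,-6.2)
E
```

```text
t 4.3 pos [0.4742 0.3535 0.0724] tooly -6.05 delta cm [-0.14 -0.05  5.54] spin 0.0026442571763810488 (+-pi) q [-0.44  0.71 -0.44  1.79  0.43  0.73 -1.21] open 0.0855 F [-0.3 -0.4  0.2] zax [ 0.0021  0.0016 -1.    ]
```

View pics/wc2.png

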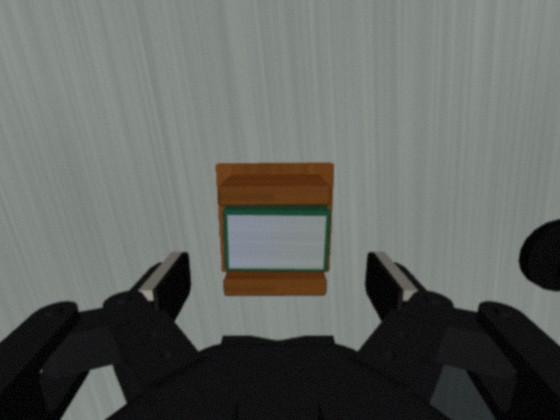

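```bash
python3 - <<'E'
from h import *
import pickle
c,s=pickle.load(open('wc2.pkl','rb'))
for p in [(226,211),(328,211),(226,271),(328,271)]:print(onz(c,*p,.05).round(4))
E
```

```text
[0.4465 0.3753 0.05  ]
[0.5061 0.369  0.05  ]
[0.4407 0.337  0.05  ]
[0.5037 0.3303 0.05  ]
```

>>> {"name": "carry_out", "arguments": {"series": [[-0.1, 0, 1, 0], [-0.1, 0, 2.3, 0], [-0.1, 0, 3.6, 0], [-0.1, 0, 4.8, 0], [-0.1, 0, 5.4, 0], [-0.1, 0, 5.5, 0], [-0.1, 0, 5.5, 0], [-0.1, 0, 5.5, 0]]}}

```text
time_s: 4.97
position: [0.4732, 0.3523, 0.0155]
ee_rot: [-2.335, -2.102, -0.0]
force: [0.7, 0.4, 0.0]
opening: 0.0854
```

>>> {"name": "carry_out", "arguments": {"series": [[0, 0, 0, 0], [0, 0, 0, 0], [0, 0, 0, 0], [0, 0, 0, 0], [0, 0, 0, 0], [0, 0, 0, 0], [0, 0, 0, 0], [0, 0, 0, 0]], "gripper": 0}}

```text
time_s: 5.63
position: [0.4734, 0.3523, 0.0161]
ee_rot: [2.335, 2.101, 0.001]
force: [-2.3, -0.3, 7.1]
opening: 0.0629
```

```bash
python3 - <<'E'
from h import *
plan(.594,.16,.029,-2.3);print(arm.state()['torque'])
E
```

```text
t 5.63 pos [0.4734 0.3523 0.0161] tooly -6.03 delta cm [-17.85  14.02  -1.3 ] spin -0.06510642025853168 (+-pi) q [-0.47  0.79 -0.4   1.81  0.48  0.64 -1.26] open 0.0629 F [-2.3 -0.3  7.1] zax [ 7.e-04  5.e-04 -1.e+00]
[-0.2325576   0.44174429 -0.03110077]
```

>>> {"name": "carry_out", "arguments": {"series": [[0, 0, -0.5, 0], [0, 0, -1.5, 0], [0, 0, -3, 0], [0, 0, -5, 0], [0, 0, -7, 0], [0, 0, -9, 0], [0, 0, -10, 0], [0, 0, -10, 0]]}}

```text
time_s: 6.3
position: [0.474, 0.3526, 0.1178]
ee_rot: [2.335, 2.101, 0.005]
force: [1.4, 0.4, -5.4]
opening: 0.0633
```

```bash
python3 - <<'E'
from h import *
c=arm.camera('side');save(c,'s2');c=arm.camera('wrist');save(c,'wc3')
plan(.594,.16,.08,-2.3);print(arm.state()['torque'])
E
```

```text
t 6.4 pos [0.4731 0.3517 0.1151] tooly -6.03 delta cm [-17.8   14.04   3.51] spin -0.06513853815022372 (+-pi) q [-0.41  0.65 -0.47  1.78  0.39  0.81 -1.18] open 0.0634 F [-0.5 -0.6 -7.2] zax [ 1.e-04 -2.e-04 -1.e+00]
[-0.05305525  0.03500285 -0.00949432]
```

View pics/s2.png

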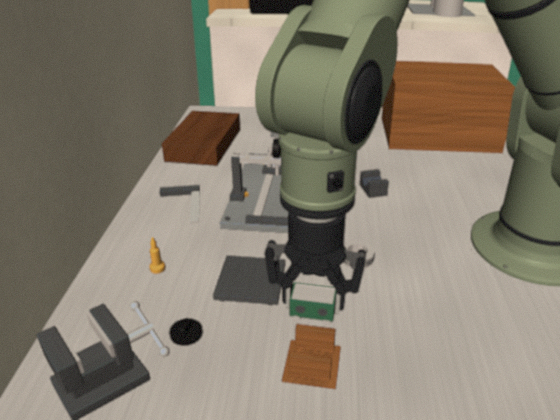

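View pics/wc3.png

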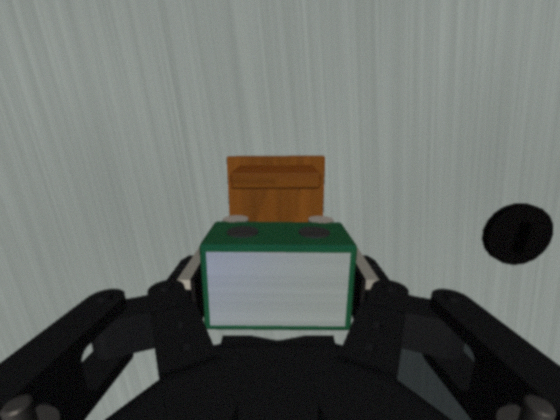

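>>> {"name": "carry_out", "arguments": {"series": [[-1, 0.8, 0, -0.01], [-3.5, 2.7, 0, -0.02], [-6.5, 5.1, 0, -0.03], [-9.5, 7.5, 0, -0.04], [-12.5, 9.9, 0, -0.05], [-15, 11.8, 0, -0.06], [-17, 13.4, 0, -0.065], [-17.8, 14, 0, -0.065]]}}

```text
time_s: 7.07
position: [0.595, 0.1555, 0.1135]
ee_rot: [2.269, 2.171, -0.004]
force: [-1.1, -0.2, -6.2]
opening: 0.0631
```

```bash
python3 - <<'E'
from h import *
plan(.594,.16,.032,-2.3)
c=arm.camera('wrist');save(c,'wp1')
E
```

```text
t 7.07 pos [0.595  0.1555 0.1135] tooly -2.53 delta cm [ 0.47 -0.11  8.15] spin -0.00401904713810014 (+-pi) q [-0.03  0.69 -0.48  1.7   0.4   0.85 -0.73] open 0.0631 F [-1.1 -0.2 -6.2] zax [-0.0015 -0.0024 -1.    ]
```

View pics/wp1.png

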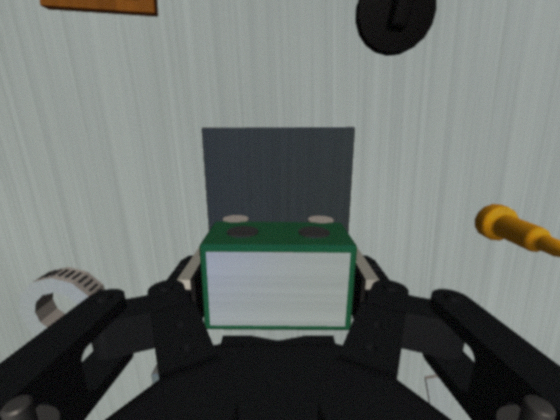

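>>> {"name": "carry_out", "arguments": {"series": [[0.3, -0.1, 1, 0], [0.4, -0.1, 2.5, 0], [0.4, -0.1, 4.5, 0], [0.4, -0.1, 6.2, 0], [0.4, -0.1, 7.3, 0], [0.4, -0.1, 8, 0], [0.4, -0.1, 8.2, 0], [0.4, -0.1, 8.2, 0]]}}

```text
time_s: 7.78
position: [0.5925, 0.165, 0.0329]
ee_rot: [-2.264, -2.177, 0.001]
force: [0.7, -0.3, -6.3]
opening: 0.0631
```

```bash
python3 - <<'E'
from h import *
plan(.594,.16,.028,-2.3)
E
```

```text
t 7.78 pos [0.5925 0.165  0.0329] tooly -2.26 delta cm [-0.49  0.17  0.49] spin 0.0007622877123184156 (+-pi) q [-0.08  0.8  -0.43  1.74  0.47  0.71 -0.8 ] open 0.0631 F [ 0.7 -0.3 -6.3] zax [-7.e-04  1.e-04 -1.e+00]
```

>>> {"name": "carry_out", "arguments": {"series": [[0, 0, 0.1, 0], [0, 0, 0.2, 0], [0, 0, 0.3, 0], [0, 0, 0.4, 0], [0, 0, 0.45, 0], [0, 0, 0.45, 0], [0, 0, 0.45, 0], [0, 0, 0.45, 0]]}}

```text
time_s: 8.45
position: [0.5929, 0.1644, 0.0289]
ee_rot: [-2.265, -2.176, -0.0]
force: [0.5, 0.5, -6.7]
opening: 0.0632
```

>>> {"name": "carry_out", "arguments": {"series": [[0, 0, 0.05, 0], [0, 0, 0.05, 0], [0, 0, 0.05, 0], [0, 0, 0.05, 0], [0, 0, 0.05, 0], [0, 0, 0.05, 0], [0, 0, 0.05, 0], [0, 0, 0.05, 0]]}}

```text
time_s: 9.12
position: [0.5929, 0.1644, 0.0283]
ee_rot: [-2.265, -2.177, -0.0]
force: [-0.5, -0.4, -5.8]
opening: 0.0632
```

>>> {"name": "carry_out", "arguments": {"series": [[0, 0, 0.03, 0], [0, 0, 0.06, 0], [0, 0, 0.08, 0], [0, 0, 0.1, 0], [0, 0, 0.1, 0], [0, 0, 0.1, 0], [0, 0, 0.1, 0], [0, 0, 0.1, 0]]}}

```text
time_s: 9.78
position: [0.5929, 0.1644, 0.0281]
ee_rot: [2.265, 2.176, 0.0]
force: [-5.5, -2.3, 10.5]
opening: 0.0632
```

>>> {"name": "carry_out", "arguments": {"series": [[0, 0, 0.1, 0], [0, 0, 0.1, 0], [0, 0, 0.1, 0], [0, 0, 0.1, 0], [0, 0, 0.1, 0], [0, 0, 0.1, 0], [0, 0, 0.1, 0], [0, 0, 0.1, 0]], "gripper": 1}}

```text
time_s: 10.45
position: [0.5929, 0.1644, 0.0263]
ee_rot: [-2.265, -2.176, -0.0]
force: [0.6, 0.2, -0.7]
opening: 0.0853
```

```bash
python3 - <<'E'
from h import *
plan(.593,.1644,.2,87.7)
c=arm.camera('wrist');save(c,'wp2')
E
```

```text
t 10.45 pos [0.5929 0.1644 0.0263] tooly -2.3 delta cm [ 0.000e+00  1.000e-02 -1.737e+01] spin -1.5707163109010438 (+-pi) q [-0.08  0.81 -0.42  1.74  0.48  0.7  -0.8 ] open 0.0853 F [ 0.6  0.2 -0.7] zax [-0.  0. -1.]
```

View pics/wp2.png

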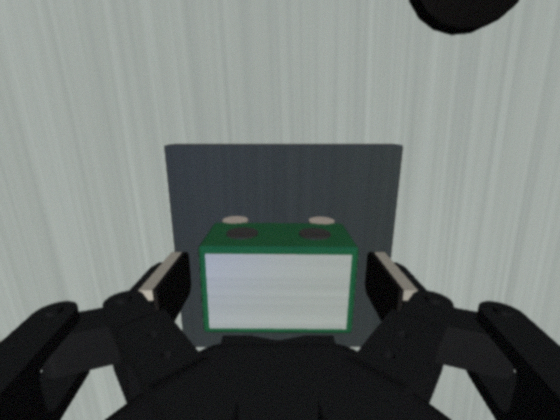

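>>> {"name": "carry_out", "arguments": {"series": [[0, 0, -1, 0], [0, 0, -3, 0], [0, 0, -6, 0], [0, 0, -9.5, -0.05], [0, 0, -11, -0.17], [0, 0, -11, -0.29], [0, 0, -11, -0.41], [0, 0, -11, -0.53]]}}

```text
time_s: 11.17
position: [0.5931, 0.1643, 0.1376]
ee_rot: [1.608, 2.698, 0.001]
force: [-0.7, -0.3, -0.3]
opening: 0.0858
```

>>> {"name": "carry_out", "arguments": {"series": [[0, 0, 0, -0.12], [0, 0, 0, -0.24], [0, 0, 0, -0.36], [0, 0, 0, -0.48], [0, 0, 0, -0.6], [0, 0, 0, -0.72], [0, 0, 0, -0.84], [0, 0, 0, -0.96]]}}

```text
time_s: 11.83
position: [0.593, 0.1642, 0.1372]
ee_rot: [0.181, 3.136, -0.0]
force: [-0.1, -0.9, -0.4]
opening: 0.0856
```

```bash
python3 - <<'E'
from h import *
plan(.593,.1644,.12,87.7)
E
```

```text
t 11.83 pos [0.593  0.1642 0.1372] tooly 83.41 delta cm [-0.    0.02  1.72] spin -0.07486924694508938 (+-pi) q [ 0.18  0.76 -0.85  1.68  0.65  1.02  0.56] open 0.0856 F [-0.1 -0.9 -0.4] zax [ 6.e-04 -3.e-04 -1.e+00]
```

>>> {"name": "carry_out", "arguments": {"series": [[0, 0, 0.3, -0.05], [0, 0, 0.5, -0.075], [0, 0, 0.5, -0.075], [0, 0, 0.5, -0.075], [0, 0, 0.5, -0.075], [0, 0, 0.5, -0.075], [0, 0, 0.5, -0.075], [0, 0, 0.5, -0.075]]}}

```text
time_s: 12.5
position: [0.5929, 0.1645, 0.1314]
ee_rot: [0.073, 3.141, -0.0]
force: [-0.3, 0.5, -0.2]
opening: 0.0854
```

```bash
python3 - <<'E'
from h import *
import pickle
plan(.5929,.1644,.032,87.7)
c=arm.camera('wrist');save(c,'wp3');t=arm.camera('top');save(t,'tp3');pickle.dump((c,t),open('wp3.pkl','wb'))
up=cv2.resize(c['img'],None,fx=1,fy=1)
E
```

```text
t 12.5 pos [0.5929 0.1645 0.1314] tooly 87.35 delta cm [ 0.   -0.01  9.94] spin -0.006082546124894649 (+-pi) q [ 0.19  0.77 -0.86  1.68  0.67  1.01  0.61] open 0.0854 F [-0.3  0.5 -0.2] zax [ 2.e-04 -1.e-04 -1.e+00]
```

View pics/wp3.png

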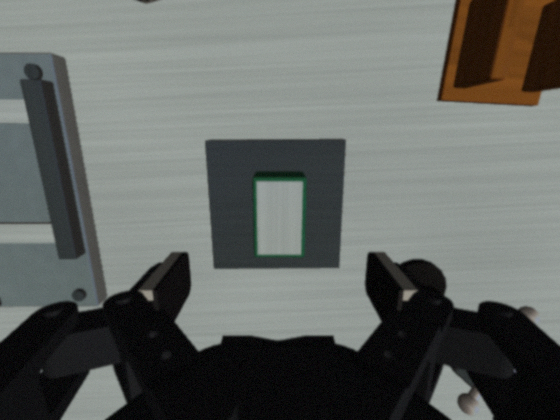

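```bash
python3 - <<'E'
from h import *
import pickle
c,t=pickle.load(open('wp3.pkl','rb'))
up=cv2.resize(c['img'][165:265,240:320],None,fx=8,fy=8,interpolation=cv2.INTER_CUBIC).astype(int)
m=(up[:,:,0]>130).astype(np.uint8)
cs=max(cv2.findContours(m,0,2)[0],key=cv2.contourArea)
b=cv2.boxPoints(cv2.minAreaRect(cs))
P=np.array([onz(c,240+p[0]/8-.44,165+p[1]/8-.44,.062) for p in b]);print(P.round(4),P.mean(0))
# same for wn1 offset: nothing
E
```

```text
[[0.5644 0.1503 0.062 ]
 [0.5659 0.1828 0.062 ]
 [0.6228 0.1814 0.062 ]
 [0.6212 0.1467 0.062 ]] [0.59355228 0.16529245 0.062     ]
```

>>> {"name": "carry_out", "arguments": {"series": [[0, 0, 1.5, 0], [0, 0, 4, 0], [0, 0, 6.5, 0], [0, 0, 8.5, 0], [0, 0, 9.5, 0], [0, 0, 9.9, 0], [0, 0, 9.9, 0], [0, 0, 9.9, 0]]}}

```text
time_s: 13.27
position: [0.5932, 0.1647, 0.0331]
ee_rot: [0.072, 3.14, 0.001]
force: [-0.3, 0.7, 0.1]
opening: 0.0859
```

```bash
python3 - <<'E'
from h import *
plan(.5929,.1644,.031,87.7)
E
```

```text
t 13.27 pos [0.5932 0.1647 0.0331] tooly 87.38 delta cm [ 0.03 -0.03  0.21] spin -0.005627099114694088 (+-pi) q [ 0.13  0.89 -0.77  1.72  0.79  0.87  0.53] open 0.0859 F [-0.3  0.7  0.1] zax [ 7.e-04  4.e-04 -1.e+00]
```

>>> {"name": "carry_out", "arguments": {"series": [[0, 0, 0.1, -0.005], [0, 0, 0.1, -0.005], [0, 0, 0.1, -0.005], [0, 0, 0.1, -0.005], [0, 0, 0.1, -0.005], [0, 0, 0.1, -0.005], [0, 0, 0.1, -0.005], [0, 0, 0.1, -0.005]]}}

```text
time_s: 13.93
position: [0.5929, 0.1645, 0.0313]
ee_rot: [-0.064, -3.141, -0.0]
force: [-0.1, 0.4, 0.0]
opening: 0.0852
```

>>> {"name": "carry_out", "arguments": {"series": [[0, 0, 0, 0], [0, 0, 0, 0], [0, 0, 0, 0], [0, 0, 0, 0], [0, 0, 0, 0], [0, 0, 0, 0], [0, 0, 0, 0], [0, 0, 0, 0]], "gripper": 0}}

```text
time_s: 14.6
position: [0.5929, 0.1646, 0.0316]
ee_rot: [0.064, 3.141, 0.0]
force: [-0.9, -0.5, 4.9]
opening: 0.0393
```

>>> {"name": "carry_out", "arguments": {"series": [[0, 0, 0, 0], [0, 0, 0, 0], [0, 0, -0.2, 0], [0, 0, -1, 0], [0, 0, -3, 0], [0, 0, -6, 0], [0, 0, -9, 0], [0, 0, -10, 0]]}}

```text
time_s: 15.27
position: [0.5938, 0.1652, 0.1353]
ee_rot: [0.064, 3.138, 0.002]
force: [1.8, 0.9, -5.5]
opening: 0.039
```

```bash
python3 - <<'E'
from h import *
plan(.5642,-.2833,.16,87.7)
c=arm.camera('wrist');save(c,'wp4')
plan(.5642,-.2833,.16,87.7)
E
```

```text
t 15.27 pos [0.5938 0.1652 0.1353] tooly 87.67 delta cm [  1.13 -44.93  -2.54] spin -0.0005915829920083085 (+-pi) q [ 0.19  0.76 -0.87  1.68  0.67  1.02  0.62] open 0.039 F [ 1.8  0.9 -5.5] zax [ 0.0034  0.0013 -1.    ]
t 15.32 pos [0.5941 0.165  0.1353] tooly 87.65 delta cm [  1.14 -44.92  -2.54] spin -0.0009167176792978461 (+-pi) q [ 0.19  0.76 -0.87  1.68  0.67  1.02  0.62] open 0.0387 F [ 2.1  1.  -2.9] zax [ 0.0043  0.0012 -1.    ]
```

View pics/wp4.png

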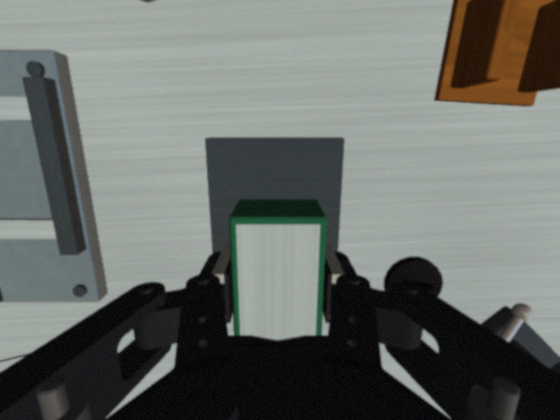

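>>> {"name": "carry_out", "arguments": {"series": [[0, -0.3, -2, 0], [0.1, -1.5, -5, 0], [0.2, -4, -8, 0], [0.3, -7, -10.5, 0], [0.4, -10.5, -11.5, 0], [0.5, -14, -11.5, 0], [0.6, -18, -11.5, 0], [0.7, -22, -11.5, 0]]}}

```text
time_s: 15.98
position: [0.576, -0.0571, 0.2451]
ee_rot: [-0.064, -3.14, 0.001]
force: [2.5, -0.8, -6.2]
opening: 0.039
```

```bash
python3 - <<'E'
from h import *
plan(.5642,-.2833,.23,87.7)
E
```

```text
t 15.98 pos [ 0.576  -0.0571  0.2451] tooly 87.68 delta cm [  0.26 -22.65   1.52] spin -0.00040946629139301826 (+-pi) q [ 0.65  0.59 -0.97  1.68  0.53  1.16  1.07] open 0.039 F [ 2.5 -0.8 -6.2] zax [-1.2e-03 -4.0e-04 -1.0e+00]
```

>>> {"name": "carry_out", "arguments": {"series": [[0, -3.5, 0, 0], [0.1, -7, 0, 0], [0.1, -10.5, 0, 0], [0.2, -14, 0, 0], [0.2, -17.5, 0, 0], [0.3, -20, 0, 0], [0.3, -22, 0, 0], [0.3, -22.6, 0.5, 0]]}}

```text
time_s: 16.65
position: [0.5636, -0.2851, 0.2398]
ee_rot: [-0.071, -3.139, 0.002]
force: [-0.3, -0.8, -6.3]
opening: 0.039
```

>>> {"name": "carry_out", "arguments": {"series": [[0, 0, 1, 0], [0, 0, 3, 0], [0, 0, 5.5, 0], [0, 0, 8, 0], [0, 0, 9, 0], [0, 0, 9, 0], [0, 0, 9, 0], [0, 0, 9, 0]]}}

```text
time_s: 17.32
position: [0.5654, -0.2804, 0.1525]
ee_rot: [0.063, 3.14, -0.0]
force: [0.1, 0.4, -5.4]
opening: 0.0391
```

```bash
python3 - <<'E'
from h import *
import pickle
plan(.5642,-.2833,.1,87.7)
c=arm.camera('wrist');save(c,'wn4');t=arm.camera('top');save(t,'tn4');s=arm.camera('side');save(s,'sn4');pickle.dump((c,t,s),open('n4.pkl','wb'))
plan(.5642,-.2833,.1,87.7)
E
```

```text
t 17.32 pos [ 0.5654 -0.2804  0.1525] tooly 87.69 delta cm [ 0.12 -0.3   5.25] spin -0.00016007223248209893 (+-pi) q [ 0.92  0.76 -0.87  1.62  0.65  1.07  1.38] open 0.0391 F [ 0.1  0.4 -5.4] zax [ 1.4e-03 -3.0e-04 -1.0e+00]
t 17.47 pos [ 0.5652 -0.2809  0.1525] tooly 87.66 delta cm [ 0.09 -0.24  5.25] spin -0.0007792880563272214 (+-pi) q [ 0.92  0.76 -0.87  1.62  0.65  1.07  1.38] open 0.0391 F [-0.2 -0.6 -6. ] zax [ 1.5e-03 -8.0e-04 -1.0e+00]
```

View pics/wn4.png

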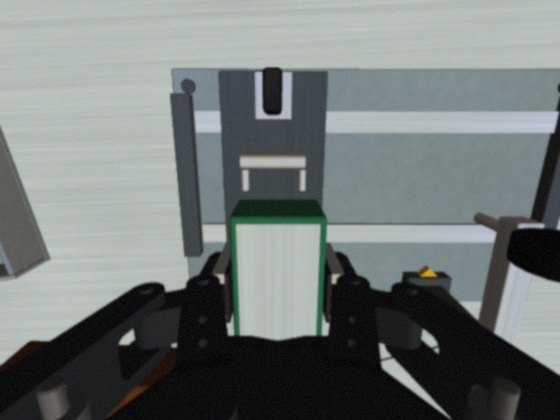

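View pics/sn4.png

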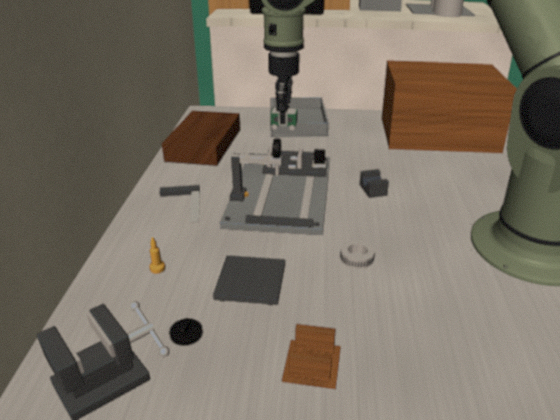

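```bash
python3 - <<'E'
from h import *
import pickle
c,t,s=pickle.load(open('n4.pkl','rb'))
im=c['img'][:,:,::-1]
cv2.imwrite('pics/wn4c.png',cv2.resize(im[60:210,210:350],None,fx=5,fy=4,interpolation=cv2.INTER_CUBIC))
for n,p,z in [('bar L',(231,222),.183),('bar R',(327,222),.183)]:print(n,onz(c,*p,z).round(4))
E
```

```text
bar L [ 0.5356 -0.2984  0.183 ]
bar R [ 0.5372 -0.2597  0.183 ]
```

View pics/wn4c.png

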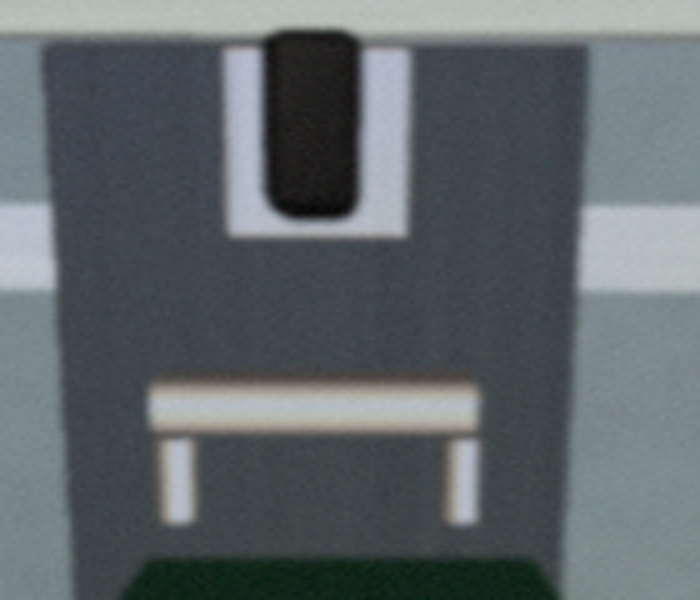

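```bash
python3 - <<'E'
from h import *
import pickle
c,t,s=pickle.load(open('n4.pkl','rb'))
def X(p,z): return onz(c,210+p[0]/5-.4,60+p[1]/4-.375,z)
def pair(n,a,b,z):
    A,B=X(a,z),X(b,z);m=(A+B)/2
    print(n,A.round(4),B.round(4),'mid',m.round(4),'w',np.linalg.norm(A-B).round(4),'nest y', (m[1]-(.5642-m[0])*.040).round(4))
pair('plate far',(48,46),(588,46),.036)
pair('plate mid',(62,380),(574,380),.036)
pair('foot',(225,235),(409,235),.042)
pair('grip',(266,200),(360,200),.079)
pair('cheek',(148,405),(480,405),.081)
pair('lips',(178,520),(464,520),.043)
pair('lips',(178,440),(464,440),.043)
print('cheek x', X((314,385),.081),X((314,430),.081))
print('gripx',X((312,32),.08),X((312,217),.08))
E
```

```text
plate far [ 0.453  -0.3239  0.036 ] [ 0.4565 -0.2359  0.036 ] mid [ 0.4548 -0.2799  0.036 ] w 0.0881 nest y -0.2843
plate mid [ 0.5201 -0.3277  0.036 ] [ 0.5237 -0.238   0.036 ] mid [ 0.5219 -0.2829  0.036 ] w 0.0897 nest y -0.2846
foot [ 0.4911 -0.2969  0.042 ] [ 0.4923 -0.2664  0.042 ] mid [ 0.4917 -0.2816  0.042 ] w 0.0305 nest y -0.2845
grip [ 0.4868 -0.288   0.079 ] [ 0.4873 -0.2748  0.079 ] mid [ 0.487  -0.2814  0.079 ] w 0.0132 nest y -0.2845
cheek [ 0.5216 -0.307   0.081 ] [ 0.5235 -0.2587  0.081 ] mid [ 0.5225 -0.2828  0.081 ] w 0.0484 nest y -0.2845
lips [ 0.5507 -0.3087  0.043 ] [ 0.5527 -0.2584  0.043 ] mid [ 0.5517 -0.2835  0.043 ] w 0.0503 nest y -0.284
lips [ 0.5331 -0.3075  0.043 ] [ 0.5351 -0.2581  0.043 ] mid [ 0.5341 -0.2828  0.043 ] w 0.0494 nest y -0.284
cheek x [ 0.51895222 -0.28267478  0.081     ] [ 0.52708738 -0.28303806  0.081     ]
gripx [ 0.46022006 -0.28033743  0.08      ] [ 0.48991733 -0.28167573  0.08      ]
```

```bash
python3 - <<'E'
from h import *
plan(.564,-.2846,.1,87.7)
E
```

```text
t 17.47 pos [ 0.5652 -0.2809  0.1525] tooly 87.66 delta cm [ 0.11 -0.37  5.25] spin -0.0007792880563272214 (+-pi) q [ 0.92  0.76 -0.87  1.62  0.65  1.07  1.38] open 0.0391 F [-0.2 -0.6 -6. ] zax [ 1.5e-03 -8.0e-04 -1.0e+00]
```

>>> {"name": "carry_out", "arguments": {"series": [[0.05, -0.1, 1, 0], [0.1, -0.2, 2, 0], [0.1, -0.3, 3, 0], [0.1, -0.37, 4, 0], [0.1, -0.37, 4.8, 0], [0.1, -0.37, 5, 0], [0.1, -0.37, 5, 0], [0.1, -0.37, 5, 0]]}}

```text
time_s: 18.13
position: [0.5637, -0.2843, 0.1014]
ee_rot: [0.064, 3.141, 0.0]
force: [0.1, 0.8, -5.4]
opening: 0.0388
```

```bash
python3 - <<'E'
from h import *
import pickle
plan(.564,-.2846,.1,87.7)
c=arm.camera('wrist');save(c,'wn5');s=arm.camera('side');save(s,'sn5');pickle.dump((c,s),open('n5.pkl','wb'))
plan(.564,-.2846,.1,87.7)
E
```

```text
t 18.13 pos [ 0.5637 -0.2843  0.1014] tooly 87.67 delta cm [-0.03 -0.03  0.14] spin -0.0004719033082460809 (+-pi) q [ 0.9   0.82 -0.83  1.65  0.71  0.99  1.35] open 0.0388 F [ 0.1  0.8 -5.4] zax [ 2.e-04  2.e-04 -1.e+00]
t 18.23 pos [ 0.5638 -0.2844  0.1018] tooly 87.66 delta cm [-0.02 -0.02  0.18] spin -0.0006260150744815899 (+-pi) q [ 0.9   0.82 -0.83  1.65  0.71  0.99  1.35] open 0.0389 F [ 0.2 -0.4 -6. ] zax [ 7.e-04 -2.e-04 -1.e+00]
```

View pics/wn5.png

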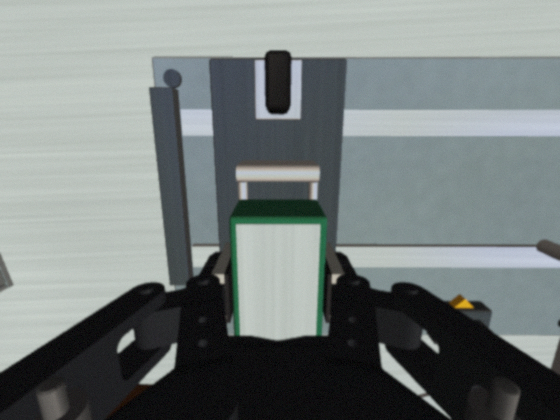

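```bash
python3 - <<'E'
from h import *
import pickle
c,s=pickle.load(open('n5.pkl','rb'))
im=c['img'][:,:,::-1]
cv2.imwrite('pics/wn5c.png',cv2.resize(im[40:240,210:350],None,fx=5,fy=3,interpolation=cv2.INTER_CUBIC))
im=s['img'][:,:,::-1]
cv2.imwrite('pics/sn5c.png',cv2.resize(im[80:230,215:345],None,fx=5,fy=4,interpolation=cv2.INTER_CUBIC))
E
```

```text
(no output)
```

View pics/wn5c.png

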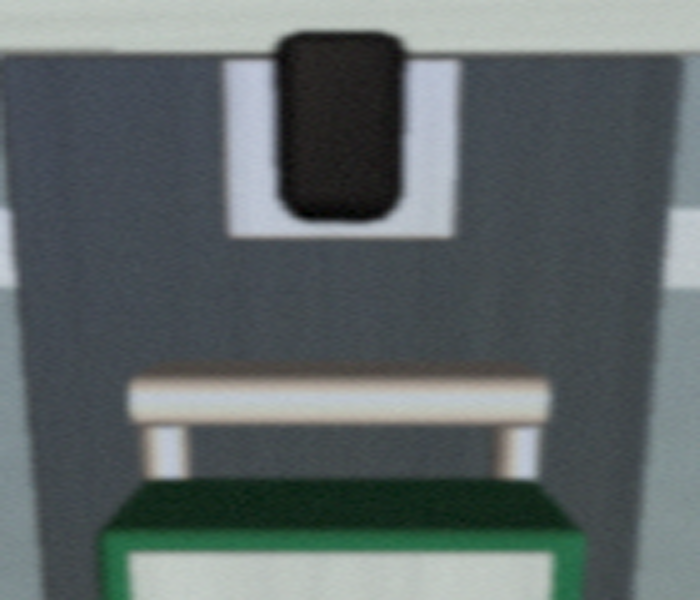

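View pics/sn5c.png

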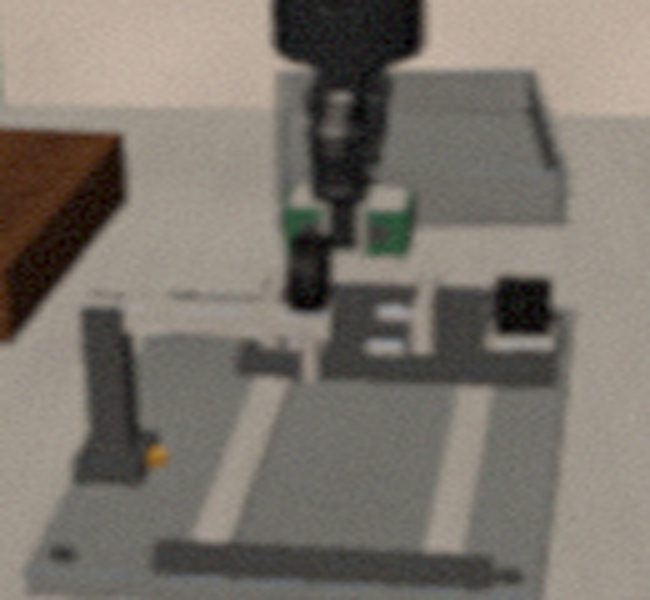

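```bash
python3 - <<'E'
from h import *
import pickle
c,s=pickle.load(open('n5.pkl','rb'))
def X(p,z): return onz(c,210+p[0]/5-.4,40+p[1]/3-.33,z)
def pair(n,a,b,z):
    A,B=X(a,z),X(b,z);m=(A+B)/2
    print(n,'mid',m.round(4),'w',np.linalg.norm(A-B).round(4),'nest y', (m[1]-(.5642-m[0])*.040).round(4))
pair('plate far',(5,58),(682,58),.036)
pair('plate mid',(27,400),(648,400),.036)
pair('foot',(228,235),(458,235),.042)
pair('grip',(279,200),(403,200),.079)
pair('cheek',(129,400),(550,400),.081)
pair('lips',(145,440),(540,440),.042)
pair('bar top',(104,532),(584,532),.1323)
pair('bar bot',(150,480),(537,480),.1003)
print('cheek x', X((340,372),.081)[0],X((340,425),.081)[0],'gripx',X((340,32),.08)[0],X((340,222),.08)[0],'barend',X((340,532),.1323)[0],X((340,480),.1003)[0],'foot',X((340,235),.042)[0])
# side view: cheek and grip
E
```

```text
plate far mid [ 0.4548 -0.2798  0.036 ] w 0.0878 nest y -0.2842
plate mid mid [ 0.5289 -0.2836  0.036 ] w 0.0889 nest y -0.285
foot mid [ 0.4915 -0.2813  0.042 ] w 0.0305 nest y -0.2842
grip mid [ 0.4868 -0.2815  0.079 ] w 0.0133 nest y -0.2846
cheek mid [ 0.5223 -0.2831  0.081 ] w 0.0472 nest y -0.2847
lips mid [ 0.5374 -0.2832  0.042 ] w 0.0556 nest y -0.2843
bar top mid [ 0.5325 -0.2831  0.1323] w 0.0385 nest y -0.2844
bar bot mid [ 0.5331 -0.2831  0.1003] w 0.0392 nest y -0.2843
cheek x 0.5171226403100425 0.5270528090525181 gripx 0.45999357076304737 0.4906000639454635 barend 0.5325211558593691 0.5330663858379071 foot 0.4915118822539617
```

>>> {"name": "carry_out", "arguments": {"series": [[0, 0, 0.2, 0], [0, 0, 0.4, 0], [0, 0, 0.6, 0], [0, 0, 0.8, 0], [0, 0, 1, 0], [0, 0, 1.2, 0], [0, 0, 1.4, 0], [0, 0, 1.5, 0]]}}

```text
time_s: 18.9
position: [0.5634, -0.2845, 0.086]
ee_rot: [-0.064, -3.141, -0.0]
force: [0.3, -1.1, -5.9]
opening: 0.0393
```

```bash
python3 - <<'E'
from h import *
plan(.5638,-.2844,.06,87.7)
E
```

```text
t 18.9 pos [ 0.5634 -0.2845  0.086 ] tooly 87.66 delta cm [-0.04  0.01  2.59] spin -0.0007329584659852992 (+-pi) q [ 0.89  0.84 -0.82  1.66  0.73  0.97  1.34] open 0.0393 F [ 0.3 -1.1 -5.9] zax [-2.e-04  1.e-04 -1.e+00]
```

>>> {"name": "carry_out", "arguments": {"series": [[-0.03, 0, 0.2, 0], [-0.04, 0, 0.4, 0], [-0.04, 0, 0.6, 0], [-0.04, 0, 0.8, 0], [-0.04, 0, 1, 0], [-0.04, 0, 1.2, 0], [-0.04, 0, 1.4, 0], [-0.04, 0, 1.4, 0]]}}

```text
time_s: 19.57
position: [0.5637, -0.2844, 0.0719]
ee_rot: [-0.064, -3.14, -0.0]
force: [0.4, 0.6, -5.7]
opening: 0.039
```

```bash
python3 - <<'E'
from h import *
plan(.5638,-.2844,.06,87.7)
import pickle
c=arm.camera('wrist');save(c,'wn6')
E
```

```text
t 19.57 pos [ 0.5637 -0.2844  0.0719] tooly 87.66 delta cm [-0.01  0.    1.19] spin -0.0006797937853342318 (+-pi) q [ 0.88  0.86 -0.81  1.67  0.74  0.95  1.32] open 0.039 F [ 0.4  0.6 -5.7] zax [-4.e-04  2.e-04 -1.e+00]
```

View pics/wn6.png

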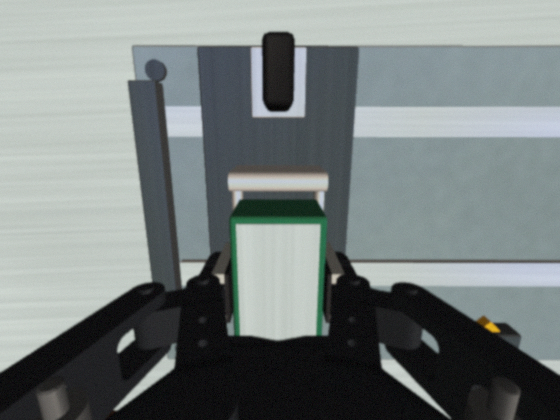

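```bash
python3 - <<'E'
from h import *
c=arm.camera('wrist')
for n,r,z in [('chk out',172,.064),('chk out',172,.082),('chk in',191,.064),('chk in',191,.082),('bar',200,.0705),('bar top',222,.1025)]: print(n,z,onz(c,278,r,z).round(4))
E
```

```text
chk out 0.064 [ 0.5201 -0.2828  0.064 ]
chk out 0.082 [ 0.5176 -0.2828  0.082 ]
chk in 0.064 [ 0.5302 -0.2832  0.064 ]
chk in 0.082 [ 0.5264 -0.2831  0.082 ]
bar 0.0705 [ 0.5335 -0.2834  0.0705]
bar top 0.1025 [ 0.5349 -0.2835  0.1025]
```

>>> {"name": "carry_out", "arguments": {"series": [[0, 0, 0.2, 0], [0, 0, 0.4, 0], [0, 0, 0.6, 0], [0, 0, 0.8, 0], [0, 0, 1, 0], [0, 0, 1.2, 0], [0, 0, 1.3, 0], [0, 0, 1.3, 0]]}}

```text
time_s: 20.33
position: [0.5638, -0.2844, 0.059]
ee_rot: [-0.064, -3.141, -0.0]
force: [-0.6, 0.2, -5.9]
opening: 0.0396
```

>>> {"name": "carry_out", "arguments": {"series": [[0, 0, 0.1, 0], [0, 0, 0.2, 0], [0, 0, 0.3, 0], [0, 0, 0.4, 0], [0, 0, 0.5, 0], [0, 0, 0.6, 0], [0, 0, 0.7, 0], [0, 0, 0.7, 0]]}}

```text
time_s: 21.0
position: [0.5638, -0.2845, 0.0521]
ee_rot: [-0.064, -3.141, -0.0]
force: [0.1, 0.0, -6.0]
opening: 0.0391
```

Past the cheek tops and lip level with no contact. Next, the last few millimetres.

>>> {"name": "carry_out", "arguments": {"series": [[0, 0, 0.1, 0], [0, 0, 0.2, 0], [0, 0, 0.3, 0], [0, 0, 0.35, 0], [0, 0, 0.4, 0], [0, 0, 0.4, 0], [0, 0, 0.4, 0], [0, 0, 0.4, 0]]}}

```text
time_s: 21.67
position: [0.5639, -0.2845, 0.0483]
ee_rot: [0.064, 3.141, 0.0]
force: [-0.3, -0.1, -6.2]
opening: 0.0393
```

>>> {"name": "carry_out", "arguments": {"series": [[0, 0, 0.03, 0], [0, 0, 0.05, 0], [0, 0, 0.07, 0], [0, 0, 0.08, 0], [0, 0, 0.08, 0], [0, 0, 0.08, 0], [0, 0, 0.08, 0], [0, 0, 0.08, 0]]}}

```text
time_s: 22.33
position: [0.5639, -0.2845, 0.0476]
ee_rot: [0.064, 3.141, -0.0]
force: [-2.3, 0.6, -1.3]
opening: 0.0391
```

>>> {"name": "carry_out", "arguments": {"series": [[0, 0, 0.02, 0], [0, 0, 0.04, 0], [0, 0, 0.04, 0], [0, 0, 0.04, 0], [0, 0, 0.04, 0], [0, 0, 0.04, 0], [0, 0, 0.04, 0], [0, 0, 0.04, 0]]}}

```text
time_s: 23.0
position: [0.5639, -0.2845, 0.0476]
ee_rot: [0.064, 3.141, -0.0]
force: [-5.0, 0.8, 7.1]
opening: 0.0391
```

>>> {"name": "carry_out", "arguments": {"series": [[0, 0, 0, 0], [0, 0, 0, 0], [0, 0, 0, 0], [0, 0, 0, 0], [0, 0, 0, 0], [0, 0, 0, 0], [0, 0, 0, 0], [0, 0, 0, 0]], "gripper": 1}}

```text
time_s: 23.67
position: [0.5639, -0.2845, 0.0471]
ee_rot: [-0.064, -3.141, -0.0]
force: [-0.6, -0.8, 0.9]
opening: 0.0854
```

>>> {"name": "carry_out", "arguments": {"series": [[0, 0, 0, 0], [0, 0, -1, 0], [0, 0, -3, 0], [0, 0, -6, 0], [0, 0, -9, 0], [0, 0, -10, 0], [0, 0, -10, 0], [0, 0, -10, 0]]}}

```text
time_s: 24.33
position: [0.5639, -0.2847, 0.1477]
ee_rot: [0.064, 3.14, -0.001]
force: [-0.3, -0.1, -1.1]
opening: 0.0854
```

```bash
python3 - <<'E'
from h import *
plan(.474,-.281,.12,87.7)
import pickle
c=arm.camera('wrist');save(c,'wn7');pickle.dump(c,open('n7.pkl','wb'))
E
```

```text
t 24.33 pos [ 0.5639 -0.2847  0.1477] tooly 87.65 delta cm [9.   0.01 2.77] spin -0.0008972045424423126 (+-pi) q [ 0.92  0.77 -0.87  1.63  0.66  1.06  1.38] open 0.0854 F [-0.3 -0.1 -1.1] zax [ 7.e-04 -8.e-04 -1.e+00]
```

View pics/wn7.png

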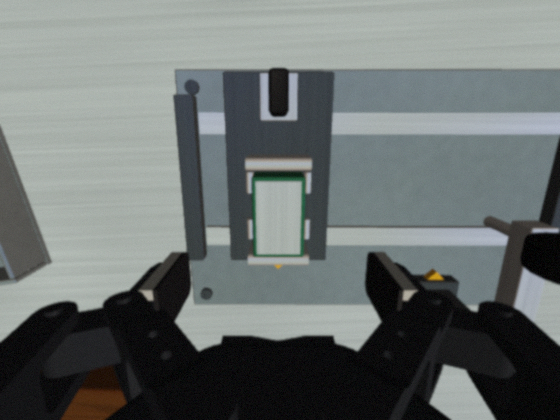

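>>> {"name": "carry_out", "arguments": {"series": [[1, 0, 0, 0], [3, 0, 0, 0], [5.5, 0, 0, 0], [7.5, 0, 0, 0], [8.7, 0, 0, 0], [9, 0, 0, 0], [9, 0, 0, 0], [9, 0, 0, 0]]}}

```text
time_s: 25.05
position: [0.4745, -0.2807, 0.1468]
ee_rot: [0.064, 3.141, 0.001]
force: [-0.2, -0.2, 0.8]
opening: 0.0855
```

```bash
python3 - <<'E'
from h import *
plan(.474,-.2811,.048,87.7)
import pickle
c=arm.camera('wrist');save(c,'wn8');pickle.dump(c,open('n8.pkl','wb'))
E
```

```text
t 25.05 pos [ 0.4745 -0.2807  0.1468] tooly 87.66 delta cm [ 0.05 -0.04  9.88] spin -0.0007128286531974502 (+-pi) q [ 1.06  0.67 -0.91  1.84  0.64  0.95  1.39] open 0.0855 F [-0.2 -0.2  0.8] zax [ 1.e-04  6.e-04 -1.e+00]
```

View pics/wn8.png

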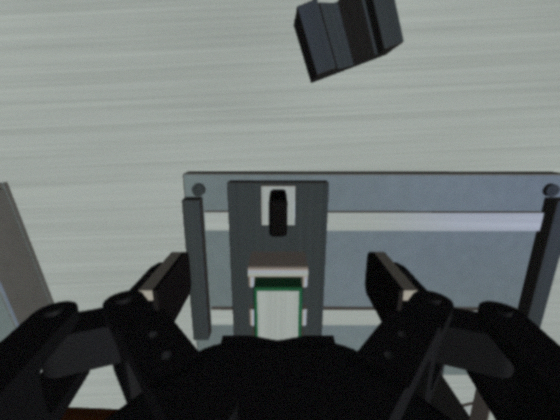

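>>> {"name": "carry_out", "arguments": {"series": [[0, 0, 0.5, 0], [0, 0, 2, 0], [0, 0, 4, 0], [0, 0, 6, 0], [0, 0, 8, 0], [0, 0, 9.5, 0], [0, 0, 9.9, 0], [0, 0, 9.9, 0]], "gripper": 0.5}}

```text
time_s: 25.77
position: [0.4737, -0.2801, 0.0468]
ee_rot: [-0.063, -3.139, -0.002]
force: [-0.1, 0.8, -0.1]
opening: 0.0433
```

>>> {"name": "carry_out", "arguments": {"series": [[0, 0, 0, 0], [0, 0, 0, 0], [0, 0, 0, 0], [0, 0, 0, 0], [0, 0, 0, 0], [0, 0, 0, 0], [0, 0, 0, 0], [0, 0, 0, 0]], "gripper": 0}}

```text
time_s: 26.43
position: [0.4745, -0.281, 0.0491]
ee_rot: [0.064, 3.14, -0.001]
force: [-0.3, 1.3, 7.1]
opening: 0.0132
```

```bash
python3 - <<'E'
from h import *
plan(.474+.15*.040,-.2811+.15,.048,87.7)
import pickle
t=arm.camera('top');save(t,'t9')
E
```

```text
t 26.43 pos [ 0.4745 -0.281   0.0491] tooly 87.65 delta cm [ 0.07 15.    0.1 ] spin -0.0008728487388906106 (+-pi) q [ 0.98  0.8  -0.79  1.9   0.79  0.8   1.27] open 0.0132 F [-0.3  1.3  7.1] zax [ 1.3e-03 -8.0e-04 -1.0e+00]
```

View pics/t9.png

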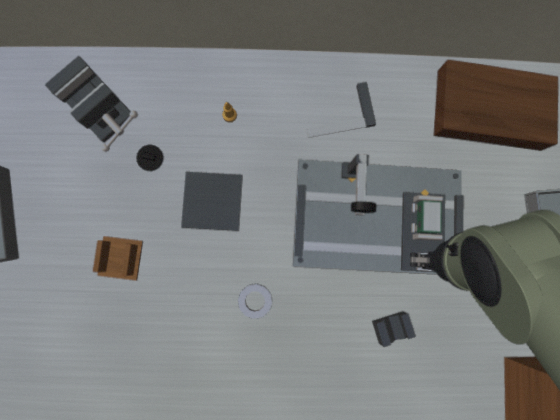

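>>> {"name": "carry_out", "arguments": {"series": [[0, 0.3, 0, 0], [0, 1, 0, 0], [0, 2, 0, 0], [0, 3, 0, 0], [0, 4, 0, 0], [0, 5, 0, 0], [0, 5.7, 0, 0], [0, 6, 0, 0]]}}

```text
time_s: 27.15
position: [0.4771, -0.2204, 0.0491]
ee_rot: [0.063, 3.139, -0.002]
force: [-0.0, -2.5, 7.3]
opening: 0.0131
```

>>> {"name": "carry_out", "arguments": {"series": [[0, 0.3, 0, 0], [0, 1, 0, 0], [0, 2, 0, 0], [0, 3, 0, 0], [0, 4, 0, 0], [0, 5, 0, 0], [0, 5.7, 0, 0], [0, 6, 0, 0]]}}

```text
time_s: 27.82
position: [0.4796, -0.1604, 0.0491]
ee_rot: [0.063, 3.139, -0.001]
force: [0.0, -2.1, 9.0]
opening: 0.0133
```

```bash
python3 - <<'E'
from h import *
import pickle
C={}
for n in ['top','side','wrist']:
    C[n]=arm.camera(n);save(C[n],n+'10')
pickle.dump(C,open('c10.pkl','wb'))
plan(.4745+.152*.040,-.281+.152,.048,87.7)
E
```

```text
t 27.97 pos [ 0.4796 -0.1606  0.0491] tooly 87.69 delta cm [0.03 3.16 0.11] spin -0.0002016465551158414 (+-pi) q [ 0.78  0.75 -0.79  2.01  0.81  0.73  1.  ] open 0.0132 F [-0.4  2.6  9.8] zax [ 1.7e-03 -4.0e-04 -1.0e+00]
```

View pics/top10.png

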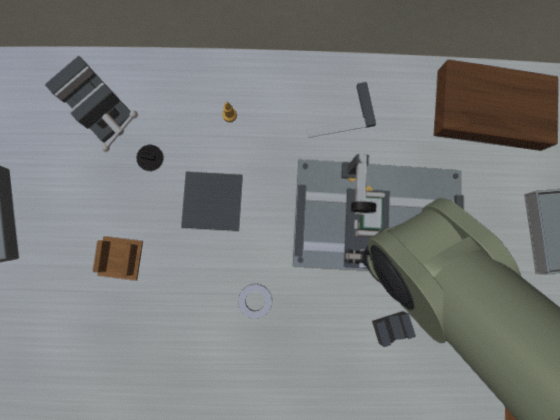

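View pics/wrist10.png

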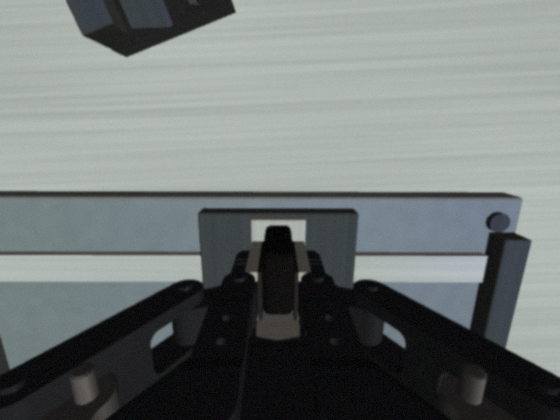

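```bash
python3 - <<'E'
from h import *
import pickle
C=pickle.load(open('c10.pkl','rb'))
im=C['top']['img'][:,:,::-1]
cv2.imwrite('pics/t10c.png',cv2.resize(im[150:220,320:410],None,fx=8,fy=8,interpolation=cv2.INTER_CUBIC))
im=C['side']['img'][:,:,::-1]
cv2.imwrite('pics/s10c.png',cv2.resize(im[130:240,215:345],None,fx=6,fy=5,interpolation=cv2.INTER_CUBIC))
E
```

```text
(no output)
```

View pics/t10c.png

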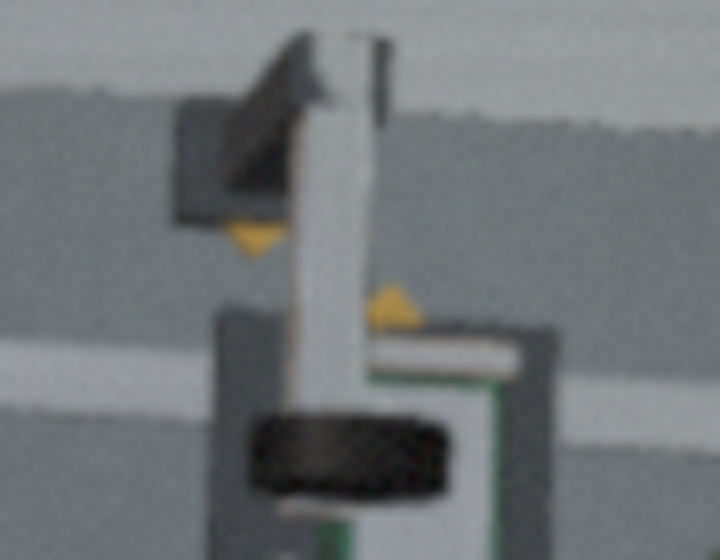

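View pics/s10c.png

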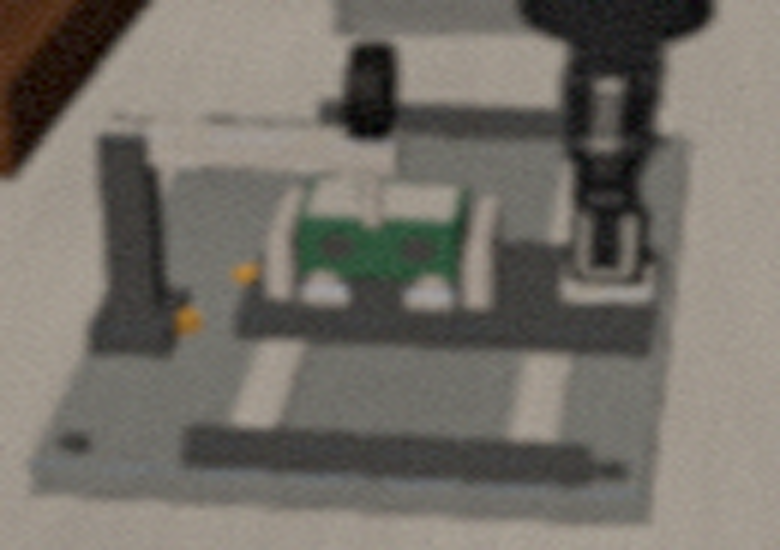

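```bash
python3 - <<'E'
from h import *
import pickle
C=pickle.load(open('c10.pkl','rb'));t=C['top']
e=np.radians(-2.3);ex=np.array([np.cos(e),np.sin(e),0]);ey=np.array([-np.sin(e),np.cos(e),0])
O=np.array([.5638,-.2847,0])
def X(p,z):
    P=onz(t,320+p[0]/8-.44,150+p[1]/8-.44,z);return P.round(4),'bed',round((P-O)@ex,4),round((P-O)@ey,4)
for n,p,z in [('arm L',(294,300),.129),('arm R',(370,300),.129),('arm L',(292,390),.129),('arm R',(367,390),.129),
 ('disc L',(250,450),.15),('disc R',(447,450),.15),
 ('diaB tip',(257,258),.02),('diaB tip',(257,258),.03),('diaC tip',(393,287),.036),('diaC tip',(393,287),.03),
 ('barL',(350,530),.078),('barR',(496,530),.078),('bar R',(499,390),.078),('plL',(217,310),.036),('plR',(557,330),.036)]:
    print(n,z,*X(p,z))
s=C['side']
def Y(p,z):
    P=onz(s,215+p[0]/6-.42,130+p[1]/5-.4,z);return P.round(4),'bed',round((P-O)@ex,4),round((P-O)@ey,4)
for n,p,z in [('diaB',(187,320),.02),('diaB',(187,320),.03),('diaC',(246,272),.036),('diaC',(246,272),.03),('stem tip',(371,222),.084),('bar top near edge mid',(385,220),.078),('bartop near L',(300,213),.078)]:
    print(n,z,*Y(p,z))
E
```

```text
arm L 0.129 [ 0.6104 -0.1229  0.129 ] bed 0.04 0.1635
arm R 0.129 [ 0.6107 -0.141   0.129 ] bed 0.0411 0.1455
arm L 0.129 [ 0.589  -0.1223  0.129 ] bed 0.0187 0.1633
arm R 0.129 [ 0.5894 -0.14    0.129 ] bed 0.0198 0.1456
disc L 0.15 [ 0.5719 -0.1083  0.15  ] bed 0.001 0.1766
disc R 0.15 [ 0.5727 -0.1535  0.15  ] bed 0.0036 0.1315
diaB tip 0.02 [ 0.6413 -0.1357  0.02  ] bed 0.0715 0.152
diaB tip 0.03 [ 0.6394 -0.1337  0.03  ] bed 0.0695 0.1539
diaC tip 0.036 [ 0.6313 -0.1686  0.036 ] bed 0.0628 0.1187
diaC tip 0.03 [ 0.6324 -0.17    0.03  ] bed 0.0639 0.1173
barL 0.078 [ 0.5621 -0.1471  0.078 ] bed -0.0072 0.1374
barR 0.078 [ 0.5628 -0.1839  0.078 ] bed -0.0051 0.1007
bar R 0.078 [ 0.5979 -0.1851  0.078 ] bed 0.0301 0.1009
plL 0.036 [ 0.6242 -0.1219  0.036 ] bed 0.0538 0.1651
plR 0.036 [ 0.6208 -0.2122  0.036 ] bed 0.054 0.0747
diaB 0.02 [ 0.6459 -0.1412  0.02  ] bed 0.0763 0.1467
diaB 0.03 [ 0.6431 -0.1242  0.03  ] bed 0.0728 0.1636
diaC 0.036 [ 0.624  -0.1616  0.036 ] bed 0.0552 0.1254
diaC 0.03 [ 0.6255 -0.1723  0.03  ] bed 0.0572 0.1147
stem tip 0.084 [ 0.5694 -0.1266  0.084 ] bed -0.0007 0.1582
bar top near edge mid 0.078 [ 0.5652 -0.1402  0.078 ] bed -0.0044 0.1444
bartop near L 0.078 [ 0.5991 -0.145   0.078 ] bed 0.0297 0.141
```

>>> {"name": "carry_out", "arguments": {"series": [[0, 0.2, 0, 0], [0, 0.6, 0, 0], [0, 1.2, 0, 0], [0, 1.9, 0, 0], [0, 2.6, 0, 0], [0, 3.1, 0, 0], [0, 3.3, 0, 0], [0, 3.35, 0, 0]]}}

```text
time_s: 28.63
position: [0.481, -0.1275, 0.0491]
ee_rot: [0.064, 3.139, -0.001]
force: [-1.2, -2.5, 11.1]
opening: 0.0134
```

```bash
python3 - <<'E'
from h import *
import pickle
C={}
for n in ['top','side']:
    C[n]=arm.camera(n);save(C[n],n+'11')
pickle.dump(C,open('c11.pkl','wb'))
plan(.5,-.1,.048,87.7)
p=arm.state()['position'];print('travel',np.linalg.norm(p[:2]-[.4745,-.281]))
im=C['top']['img'][:,:,::-1]
cv2.imwrite('pics/t11c.png',cv2.resize(im[150:220,320:410],None,fx=8,fy=8,interpolation=cv2.INTER_CUBIC))
im=C['side']['img'][:,:,::-1]
cv2.imwrite('pics/s11c.png',cv2.resize(im[140:240,225:320],None,fx=8,fy=6,interpolation=cv2.INTER_CUBIC))
E
```

```text
t 28.73 pos [ 0.481  -0.1275  0.0491] tooly 87.66 delta cm [-1.78  2.83  0.11] spin -0.0007535436819947524 (+-pi) q [ 0.72  0.74 -0.79  2.03  0.82  0.72  0.93] open 0.0132 F [-1.3  0.9  9.4] zax [ 1.8e-03 -6.0e-04 -1.0e+00]
travel 0.15363852187405516
```

View pics/t11c.png

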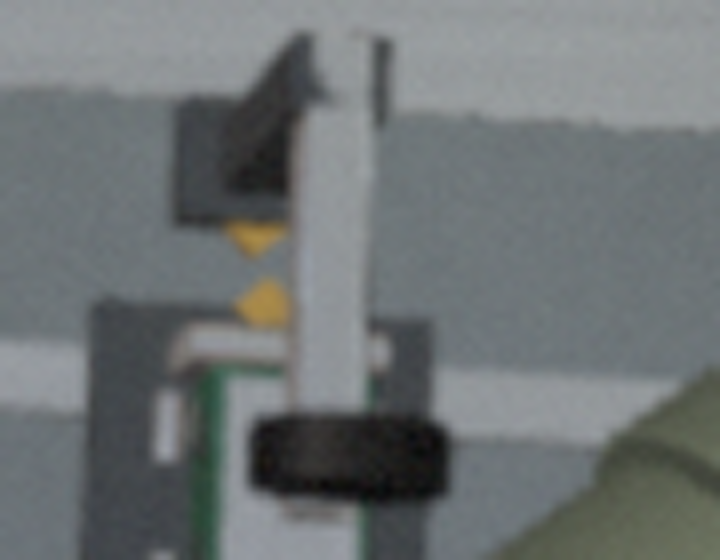

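View pics/s11c.png

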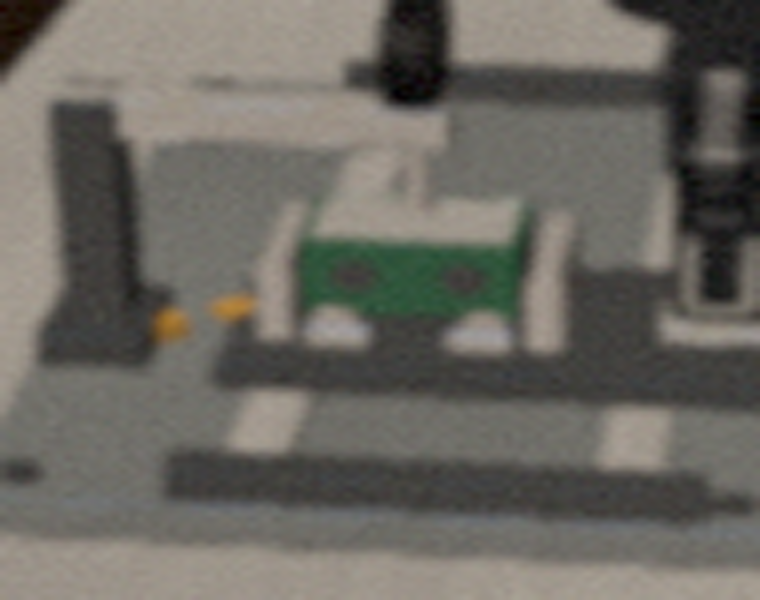

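```bash
python3 - <<'E'
from h import *
import pickle
C=pickle.load(open('c11.pkl','rb'));t=C['top']
e=np.radians(-2.3);ex=np.array([np.cos(e),np.sin(e),0]);ey=np.array([-np.sin(e),np.cos(e),0])
O=np.array([.5638,-.2847,0])
def X(p,z):
    P=onz(t,320+p[0]/8-.44,150+p[1]/8-.44,z);return 'bed',round((P-O)@ex,4),round((P-O)@ey,4)
for n,p,z in [('arm R',(371,300),.129),('diaB tip',(257,258),.02),('diaC tip',(265,279),.036),('diaC left',(236,303),.036),
 ('barL top',(213,450),.078),('barR',(367,530),.078),('barL',(210,530),.078),('plL',(92,310),.036),('plR',(434,325),.036),('plL',(86,450),.036),
 ('stem?',(315,513),.1),('discL',(250,455),.145),('discR',(448,455),.145)]:
    print(n,z,*X(p,z))
s=C['side']
def Y(p,z):
    P=onz(s,225+p[0]/8-.44,140+p[1]/6-.42,z);return 'bed',round((P-O)@ex,4),round((P-O)@ey,4)
for n,p,z in [('stem tip L',(406,208),.084),('stem tip R',(428,208),.084),('arm bot near end',(445,148),.113),('near top L',(305,235),.078),('near top R',(527,242),.078),('far top R',(522,198),.078),('far L',(325,190),.078),('diaB',(172,328),.02),('diaC',(234,306),.036)]:
    print(n,z,*Y(p,z))
E
```

```text
arm R 0.129 bed 0.0411 0.1453
diaB tip 0.02 bed 0.0715 0.152
diaC tip 0.036 bed 0.0628 0.1527
diaC left 0.036 bed 0.0559 0.1602
barL top 0.078 bed 0.0108 0.1723
barR 0.078 bed -0.0069 0.1331
barL 0.078 bed -0.0092 0.1723
plL 0.036 bed 0.0518 0.198
plR 0.036 bed 0.0533 0.1075
plL 0.036 bed 0.0148 0.1981
stem? 0.1 bed -0.0062 0.1509
discL 0.145 bed 0.0005 0.1756
discR 0.145 bed 0.0032 0.13
stem tip L 0.084 bed 0.0017 0.1597
stem tip R 0.084 bed -0.0047 0.159
arm bot near end 0.113 bed -0.0105 0.1646
near top L 0.078 bed 0.0293 0.1735
near top R 0.078 bed -0.0348 0.1722
far top R 0.078 bed -0.0296 0.1366
far L 0.078 bed 0.029 0.1361
diaB 0.02 bed 0.075 0.1497
diaC 0.036 bed 0.0541 0.1576
```

```bash
python3 - <<'E'
from h import *
import pickle
C=pickle.load(open('c11.pkl','rb'));s=C['side'];c0=pickle.load(open('c0.pkl','rb'))['side']
A=[cv2.resize(c['img'][148:192,255:305,::-1],None,fx=8,fy=12,interpolation=cv2.INTER_CUBIC) for c in (s,c0)]
o=np.hstack(A);o=cv2.convertScaleAbs(o,alpha=1.8,beta=-120);cv2.imwrite('pics/stem.png',o);print(o.shape)
e=np.radians(-2.3);ex=np.array([np.cos(e),np.sin(e),0]);ey=np.array([-np.sin(e),np.cos(e),0]);O=np.array([.5638,-.2847,0])
for yy in (.150,.153,.156,.159):
    P=O+ey*yy;P[2]=.084;p=proj(s,P);print(yy,p.round(1),'crop',((p[0]-255+.44)*8).round(),((p[1]-148+.46)*12).round())
E
```

```text
(528, 800, 3)
0.15 [276.6 172.3] crop 176.0 298.0
0.153 [276.4 172.9] crop 175.0 305.0
0.156 [276.2 173.5] crop 173.0 312.0
0.159 [276.1 174.1] crop 172.0 319.0
```

View pics/stem.png

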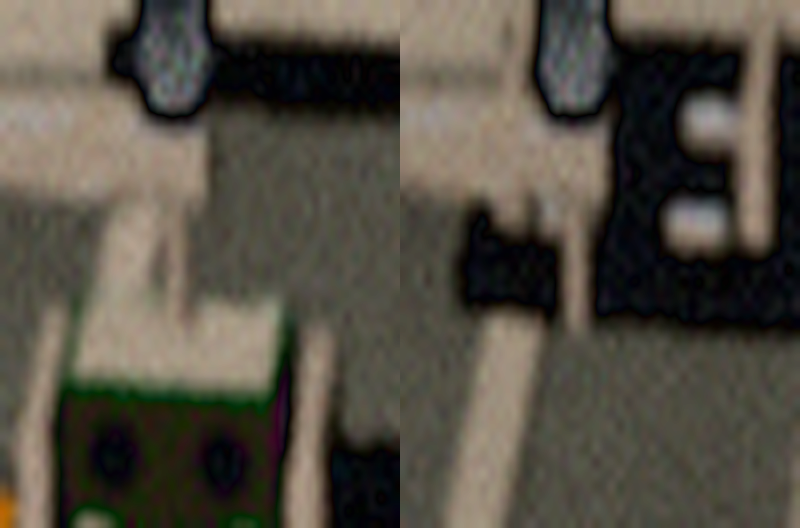

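```bash
python3 - <<'E'
from h import *
import pickle
C=pickle.load(open('c11.pkl','rb'));s=C['side']
e=np.radians(-2.3);ex=np.array([np.cos(e),np.sin(e),0]);ey=np.array([-np.sin(e),np.cos(e),0]);O=np.array([.5638,-.2847,0])
def P(x,y,z):
    Q=O+ex*x+ey*y;Q[2]=z;p=proj(s,Q);return ((p[0]-255+.44)*8).round(),((p[1]-148+.46)*12).round()
for n,a in dict(nearL=(.032,.1736,.078),nearR=(-.032,.1736,.078),farL=(.032,.1336,.078),farR=(-.032,.1336,.078),plateNear_R=(-.06,.1986,.036),nearbotR=(-.032,.1736,.046),armNearTopR=(-.01,.1616,.129),armNearBotR=(-.01,.1616,.113),tip=(0,.1536,.084),tipnear=(0,.1566,.084),stopnear=(0,.19,.084)).items(): print(n,P(*a))
g=cv2.cvtColor(s['img'],cv2.COLOR_RGB2GRAY)
print(g[165:184,268:286])
E
```

```text
nearL (np.float64(56.0), np.float64(374.0))
nearR (np.float64(277.0), np.float64(391.0))
farL (np.float64(76.0), np.float64(278.0))
farR (np.float64(291.0), np.float64(294.0))
plateNear_R (np.float64(365.0), np.float64(655.0))
nearbotR (np.float64(277.0), np.float64(536.0))
armNearTopR (np.float64(204.0), np.float64(118.0))
armNearBotR (np.float64(204.0), np.float64(193.0))
tip (np.float64(174.0), np.float64(306.0))
tipnear (np.float64(173.0), np.float64(313.0))
stopnear (np.float64(158.0), np.float64(396.0))
[[121 132 140 144 149 146 145 133 134 133 120 124 113 104 106 107 110 111]
 [126 142 143 148 154 154 141 138 138 130 116 111 109 106 106 108 109 111]
 [139 150 155 154 152 149 143 134 136 132 115 106 111 108 106 103 112 112]
 [142 150 154 158 156 152 135 123 136 134 117 109 109 109 106 110 112 109]
 [144 152 150 151 157 146 125 120 136 134 114 106 106 109 110 112 112 106]
 [147 154 154 157 151 137 119 122 132 135 114 108 111 111 109 108 112 107]
 [147 153 154 150 149 136 121 120 142 136 118 110 104 109 108 109 112 110]
 [146 154 151 148 142 138 131 129 139 131 118 111 117 115 117 109 114 109]
 [150 151 150 147 146 144 137 136 144 134 118 122 134 141 138 135 127 131]
 [149 154 152 151 151 146 145 143 146 134 127 131 145 150 150 152 152 147]
 [148 149 151 153 151 150 151 147 148 148 138 143 149 158 150 153 152 153]
 [152 148 151 150 154 153 150 151 148 151 146 147 151 152 150 152 153 157]
 [154 152 154 150 152 152 153 151 154 153 152 153 149 153 153 155 154 151]
 [146 146 152 148 150 149 156 151 149 152 149 151 153 152 152 152 151 151]
 [125 125 126 134 135 131 137 140 139 134 139 143 145 145 144 147 149 145]
 [ 88  94 100  93 104 108 109 111 105 108 113 117 117 118 116 120 120 121]
 [ 72  78  81  78  77  79  78  79  80  82  81  88  85  86  82  88  92  93]
 [ 70  76  67  75  70  70  70  69  71  74  72  65  73  69  70  74  77  73]
 [ 68  67  68  66  73  66  69  70  73  75  74  70  69  71  69  67  68  73]]
```

>>> {"name": "carry_out", "arguments": {"series": [[0, 0, 0, 0], [0, 0, 0, 0], [0, 0, 0, 0], [0, 0, 0, 0], [0, 0, 0, 0], [0, 0, 0, 0], [0, 0, 0, 0], [0, 0, 0, 0]], "gripper": 0.5}}

```text
time_s: 29.4
position: [0.4802, -0.1274, 0.0481]
ee_rot: [-0.064, -3.141, -0.0]
force: [0.1, 0.5, 0.0]
opening: 0.0426
```

>>> {"name": "carry_out", "arguments": {"series": [[0, 0, -0.5, 0], [0, 0, -2, 0], [0, 0, -4.5, 0], [0, 0, -7.5, 0], [1, 0, -10, 0], [3, 0, -12, 0], [5, 0, -13, 0], [6, 0, -13, 0]]}}

```text
time_s: 30.07
position: [0.4192, -0.1251, 0.1799]
ee_rot: [0.064, 3.14, -0.003]
force: [1.2, -0.3, -0.3]
opening: 0.0429
```

```bash
python3 - <<'E'
from h import *
import pickle
C={}
for n in ['top','side','wrist']:
    C[n]=arm.camera(n);save(C[n],n+'12')
pickle.dump(C,open('c12.pkl','wb'))
plan(.42,-.13,.18,87.7)
im=C['top']['img'][:,:,::-1]
cv2.imwrite('pics/t12c.png',cv2.resize(im[150:220,320:410],None,fx=8,fy=8,interpolation=cv2.INTER_CUBIC))
E
```

```text
t 30.22 pos [ 0.4202 -0.1255  0.1781] tooly 87.62 delta cm [ 0.   -0.45 -0.19] spin -0.001446085864804035 (+-pi) q [ 0.95  0.47 -1.02  2.09  0.53  0.87  1.15] open 0.0431 F [ 0.2  0.2 -0.9] zax [ 2.e-04 -7.e-04 -1.e+00]
```

View pics/t12c.png

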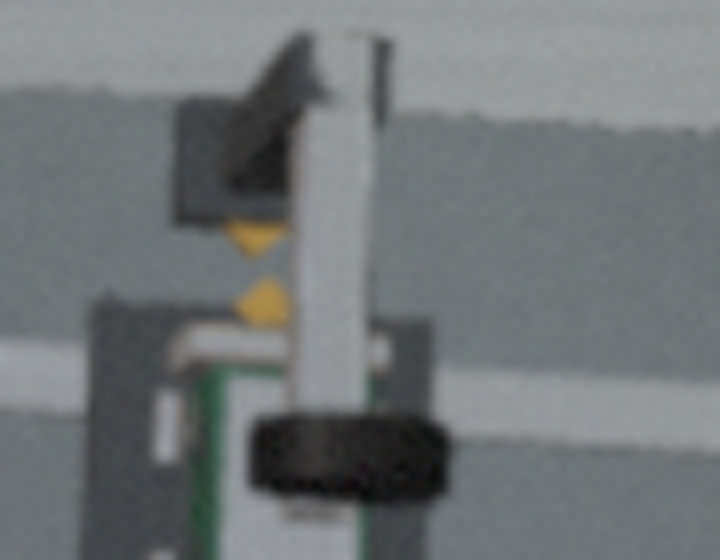

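View pics/wrist12.png

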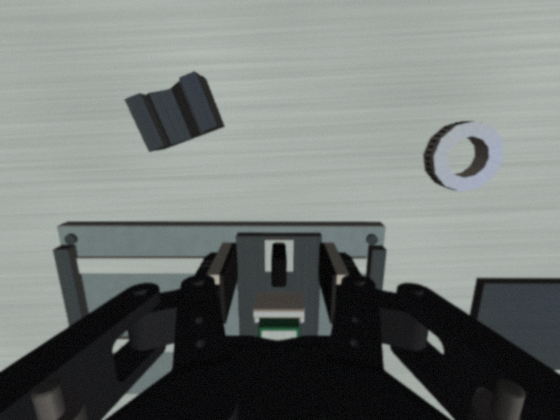

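View pics/side12.png

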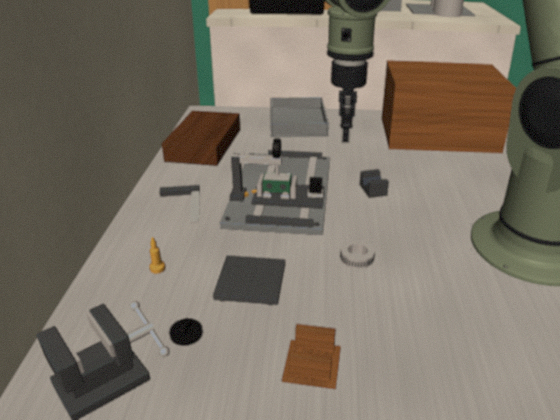

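```bash
python3 - <<'E'
from h import *
print(arm.hand_in()); s=arm.state();print(s['time_s'],s['qvel'].round(3))
E
```

```text
the job is handed in; nothing more can be done
None
the job is handed in; nothing more can be done
```

I took the sine bar out of the crib by its ends, set it down on the plate and let go. I then gripped it again across its sides, lowered it into the nest, slid the carriage about 153.6 mm by the grip, let go and withdrew. I handed the job in just after t = 30 s; no verdict was reported.

**Last checks:**
- **Seating:** the bar met the nest floor at the expected height (TCP at 47.6 mm). The pictures show it level and centred between the cheeks and lips, and it looked seated after the slide.
- **Carriage position:** the top camera puts the nest at 152.7 mm of travel and the index at 152.0–153.3 mm. An early wrist view, corrected for its measured bias, puts the index at about 153.6 mm. That agrees within about 1 mm, and the carriage did not move when I let go.
- **Surroundings:** nothing touched the bracket, and the ring gauge, wobble centre, indicator back and V-block show no movement in the last side view.

**Checks that disagreed:**
- **Stem tip:** the side camera put it about 5 mm further along than the bar's centre. That view is poorly conditioned along the slide, so I relied on the arm, pillar, disc and pointer marks instead.
- **Cheek tops:** they triangulated lower than their stated height, but the bar went in without any contact.

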